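Open the module frame and stack its circuit boards on the standoffs

TASK

With the yellow-handled driver, turn both slotted latches on the blue frame a quarter turn counter-clockwise so that they free the cover panel, put the driver back upright in its wooden stand, and lift the panel off and lay it flat on the table beside the frame. Then stack every circuit board that is there on the four standoff posts, each lowered fully home and level: green at the bottom, then blue, then red on top (one of them may be missing; the others keep that order). Leave the compass and the little brass weight where they are.

Things in the scene. Friction and masses are not known exactly. Their poses are not given: they have to be found in the camera images.
- frame: Fixed blue module frame, 78 x 148 mm. Origin at the centre of its underside, z up. Deck top at z 6 mm. Four brass posts at x = +-16, y = +-24 mm: 7 mm thick up to z 57, conical tip to z 62. Blue rails 68 mm long (x), from |y| = 40 to 74 mm, tops at z 66 mm; open at front and back. The cover panel lies across the rails at the start. Place and turn vary.
- latch_left (a joint): Turn-latch on the +y rail. 0 (+-0.25 at the start) = locked, its orange tongue reaching 9 mm over the panel's edge; grows counter-clockwise seen from above; about 1.57 = free, tongue along the rail. The panel is clear of it above 1.25. Hard stops at -0.3 and 1.65. Friction 0.03 Nm; stays where it is left.
- latch_right (a joint): The same latch on the -y rail: 0 = locked, counter-clockwise to about 1.57 = free.
- latch_left_slot (a point): Centre of the floor of the driver slot in the left latch's head, on its turning axis, 75 mm above the table (frame x 0, y +62 mm). Its x axis runs along the slot and points along the tongue; it turns with the latch. The slot is 5.5 mm wide, 6 mm deep, 17 mm long and open at both ends; the head is 18 mm across.
- latch_right_slot (a point): The same for the right latch (frame x 0, y -62 mm).
- panel: Loose aluminium cover panel, 56 (x) x 98 (y) x 4 mm, 0.2 kg. Origin at the centre of its underside. On top, in its middle, a black lifting bar 14 mm wide (x), 34 mm long (y), reaching from 4 to 24 mm above the underside.
- board_green: Green circuit board, 50 (x) x 66 (y) x 4 mm; may be absent. Origin at the centre of its underside, at the feet of four brass spacer sleeves 13 mm high; the board lies 13 to 17 mm above. Holes 9.4 mm wide through board and sleeves at x = +-16, y = +-24 mm. Grip: black finned heat sink in the middle on top, 16 mm wide (x), 30 mm long (y), 17 to 29 mm above the origin.
- board_blue: Blue circuit board, may be absent; made like board_green (0.12 kg, fits either way round). Boards seat with x, y at the frame's origin and the long side along the frame's y; the lowest has its origin 6 mm above the frame's, each further board 17 mm above the one below, its sleeves standing on that board.
- board_red: Red circuit board, may be absent; made like board_green.
- driver: Loose wide-blade driver, standing blade down in its stand. Origin at the blade's tip, z up along the shank to the handle. Blade 14 mm wide (along x), 3 mm thick (y), 10 mm long; shank 14 mm thick from 10 to 30 mm; square yellow handle 22 x 22 mm (sides along x and y) from 30 to 72 mm. 0.1 kg.
- stand: Fixed wooden stand for the driver, 46 x 46 x 34 mm, with a square hole 17 x 17 mm right through from the top. Origin at the centre of its underside. When the driver is in it, the handle rests on the top and the driver's origin is 4 mm above the stand's.
- tripod_stand: Fixed black tripod stand right of the work; do not run into it. A 12 mm upright rod stands 49 mm to +y of this origin and reaches z 550 mm, with a clamp and a crossbar (towards -y) at z 350 to 430 mm; feet within 0.16 m. Two leads hang from the crossbar, up to z 490 mm, and come down to the table on the +y side.
- compass: Pocket compass, brass, 46 mm across, 14 mm high, lying on the table; leave alone. Origin at the centre of its underside.
- weight: Small round slotted weight, pale brass, 26 mm across, 13 mm high, on the table; leave alone. Origin at the centre of its underside.
There are look-alikes about, which are no part of the job. Of the things like the panel, leave any that is orange; of the rest the smaller one is meant.

How it is judged:
By the outcome, as a careful person would: the job done as asked, in the order asked, and still so for the second after the job is handed in, with the robot touching nothing.
Of board_green, board_blue, board_red only 2 to 3 are there at a start; the rules pass over those that are not, and their reading is None.
At some moment in a run one of board_green, board_blue, board_red may be knocked a few centimetres aside while the robot is not near it.
It also fails if it takes over 210 s, if anything falls off the work surface, if the arm or the gripper's body presses on something with over 40 N, if the wrist force passes 120 N, or if a joint passes its speed limit or range.

ROBOT

A 6-joint arm with a two-finger parallel gripper is mounted at the origin on a cart in front of the work surface, level with it; the furniture and walls round the work are solid. World frame = base frame: x ahead of the robot, y to its left, z up, the work surface at z = 0. Lengths are in m, angles in rad, forces in N, time in s.
With the tool pointing down it reaches from about 0.375 to 0.975 m from the base axis. Payload 3.8 kg.
Tool frame: the origin (TCP) lies at the very end of the fingers, on their centre line; the grasp point (between the pads) lies 19 mm behind it; z points along the fingers, y is the line along which they close (so a half turn about z gives the same grasp; the last joint's range is limited). The gripper opens to 85 mm and grips with 20 to 120 N. Pads are 22 mm wide; open, the fingers measure 114 mm over their backs; the gripper's body (76 mm by 85 mm) begins 54 mm behind the grasp point. The pads swing forward as they close: fully open they stand 13 mm farther back than shut.
Start: joints at [1.15, 0.264, 1.604, -0, 1.274, -0.037], TCP at [0.253, 0.626, 0.231] pointing down, gripper open.
Joint ranges: [-2.63, 2.63], [-0.94, 2.18], [0.31, 2.57], [-1.31, 4.45], [0, 2.66], [-2.55, 2.55]. Speed limits (rad/s): [2.57, 2.57, 3.14, 3.14, 3.14, 3.14].

INTERFACE

Orientations are given as a rotation vector (axis times angle).
In Python, from workcell import read_state, read_camera, calibration, finish_job gives the robot as it stands.
- The arm moves only by the tool step_arm, never from a script. Its argument "commands" is a list of rows, each an object of numbers: "fingers": the gripper's target within -1 to 1 (shut at 1, half-way at 0, fully open at -1); "dx", "dy", "dz": the shift along the tool's x, y, z in m; "roll": the turn about the tool's z in degrees. In form: [{"fingers": .., "dx": .., "dy": .., "dz": .., "roll": ..}, ...]. A call has 1 to 8 rows; each row is the pose to reach, as a shift and turn from the pose commanded when the call began, along the tool's axes at that moment; what a row does not reach only later rows make up. A row lasts 1/8 s, in which the tool goes at most 62.5 mm and 10.7 degrees, less where a joint would pass 70% of its speed; a pose out of reach is approached as far as the arm can. A call with a gripper value outside its range is refused whole. The fingers move at their own pace and stop on an object; "squeeze" is the grip in N (left out, the last holds). Time passes only in rows, so rows that repeat a pose let the fingers close. It gives the time, the measured TCP pose, the force, the opening and the grip force at its end, in the units of the state.
- read_state(): the state, without advancing time (a new reading comes with each control period).
- read_camera(name): name is "scene" or "side" or "wrist"; returns (picture, depth): 480x640x3 uint8, blue, green, red; 480x640 float32, m along the optical axis (not along the pixel's ray), 0 where there is no reading.
- calibration(name): a dict with "intrinsics" (3x3 intrinsics, pixels), "world_to_cam" (4x4, takes a point from world to camera coordinates). Camera axes: x right, y up, looking along -z (the intrinsics and any distortion apply to the point x, -y, -z); pixel columns grow to the right and rows downward; lengths in m; the calibration is good to about 2 mm. The wrist camera is an equidistant fisheye: a pixel r from the principal point sees the ray r / f radians off the axis. A picture is of the moment at which its call begins: read the wrist's pose just before it. calibration takes no time and is no camera call; for the wrist camera it gives the pose at the moment of the call.
- finish_job(): hands the job in; it is judged then, once.
The state is a dict: "time": time; "q": joint angles; "joint_vel": joint speeds; "joint_torque": joint torques, N m; "tool_pos": TCP position; "tcp_rot": TCP orientation; "wrist_force": force on the tool from outside, world axes, zero at the start; "torque": the same for the moment, N m; "width": opening from 0.0 (shut) to 1.0 (fully open); "grip_force": force on a finger pad.
Only numpy, scipy, OpenCV 4.12 (cv2) and the standard library are available. Lean on these libraries where they do the work, as an engineer would, in place of code of your own. Each camera call takes 0.05 s, during which the arm holds its last target. There are 200 camera calls.

## Working session

There is one attempt and no reset: what is moved stays moved. The work goes in short steps, Python scripts to look and compute and a tool call to move; the robot and the scene stay as the last step left them, time stands still between calls to the robot, and variables do not carry over. Pictures are saved under pics/ and viewed, at most 14 in all, crops included, and the job is handed in when it is done.

Besides the shell and the picture viewer there is one more tool, called as name([rows], argument=value, ...), one row to a line, values as JSON. step_arm: Moves the arm, as the interface text tells. Its arguments: {"type":"object","properties":{"commands":{"type":"array","items":{"type":"object","properties":{"fingers":{"type":"number"},"dx":{"type":"number"},"dy":{"type":"number"},"dz":{"type":"number"},"roll":{"type":"number"}}}},"squeeze":{"type":"number"}},"required":["commands"]}

```bash
ls; mkdir -p pics
cat > h.py <<'E'
import numpy as np, cv2, pickle
from workcell import *
from scipy.spatial.transform import Rotation as R
def snap(name, tag):
    c=calibration(name); im,d=read_camera(name)
    cv2.imwrite(f'pics/{tag}.png',im); pickle.dump((name,c,im,d),open(f'pics/{tag}.pkl','wb')); return c,im,d
def load(tag): return pickle.load(open(f'pics/{tag}.pkl','rb'))
def rays(name,c,u,v):
    K=np.array(c['intrinsics']); x=(np.asarray(u,float)-K[0,2])/K[0,0]; y=(np.asarray(v,float)-K[1,2])/K[1,1]
    if name=='wrist':
        r=np.hypot(x,y)+1e-12; return np.stack([np.sin(r)*x/r,-np.sin(r)*y/r,-np.cos(r)],-1)
    return np.stack([x,-y,-np.ones_like(x)],-1)
def toplane(tag,u,v,z):
    name,c,im,d=load(tag); W=np.linalg.inv(np.array(c['world_to_cam'])); r=rays(name,c,u,v)@W[:3,:3].T; o=W[:3,3]
    return o+r*((z-o[2])/r[...,2])[...,None]
def cloud(tag):
    name,c,im,d=load(tag); v,u=np.mgrid[:480,:640]; r=rays(name,c,u,v); r=r/(-r[...,2:3])
    W=np.linalg.inv(np.array(c['world_to_cam'])); return (r*d[...,None])@W[:3,:3].T+W[:3,3]
E
python3 - <<'E'
from h import *
for n in('scene','side','wrist'):
    c,im,d=snap(n,n+'0'); print(n,{k:np.round(v,3).tolist() if not isinstance(v,str) else v for k,v in c.items()})
s=read_state();print(s)
E
```

```text
pics
scene {'intrinsics': [[500.003, 0.0, 314.9], [0.0, 500.003, 234.077], [0.0, 0.0, 1.0]], 'world_to_cam': [[0.704, -0.71, -0.012, -0.298], [0.324, 0.307, 0.895, -0.26], [-0.631, -0.634, 0.446, -0.899], [0.0, 0.0, 0.0, 1.0]]}
side {'intrinsics': [[596.147, 0.0, 316.168], [0.0, 596.147, 242.3], [0.0, 0.0, 1.0]], 'world_to_cam': [[-0.954, -0.301, 0.007, 0.545], [0.136, -0.409, 0.903, -0.125], [-0.269, 0.862, 0.43, -1.314], [0.0, 0.0, 0.0, 1.0]]}
wrist {'intrinsics': [[371.648, 0.0, 313.519], [0.0, 371.648, 235.059], [0.0, 0.0, 1.0]], 'world_to_cam': [[0.375, 0.927, -0.003, -0.671], [-0.894, 0.36, -0.266, 0.035], [-0.245, 0.102, 0.964, -0.379], [0.0, 0.0, 0.0, 1.0]]}
{'time': 0.15, 'q': array([ 1.15006538e+00,  2.64615896e-01,  1.60508659e+00,  4.79894031e-06,
        1.27368857e+00, -3.68853403e-02]), 'joint_vel': array([-0.00069154, -0.00042256, -0.00320065, -0.0005497 ,  0.00093197,
        0.00045368]), 'joint_torque': array([ 4.79655282e-04, -5.15897620e+01, -3.67963099e+01, -9.41747680e-05,
        7.95826520e-03, -2.47655822e-05]), 'tool_pos': array([0.25253582, 0.62535889, 0.2302097 ]), 'tcp_rot': array([-5.99171850e-01, -3.08350435e+00,  2.74931743e-03]), 'wrist_force': array([-0.50516076, -0.02060364,  0.84574799]), 'torque': array([-0.01689529,  0.02400012, -0.05702437]), 'grip_force': 0.0, 'width': 1.0001951512264398}
```

View pics/scene0.png

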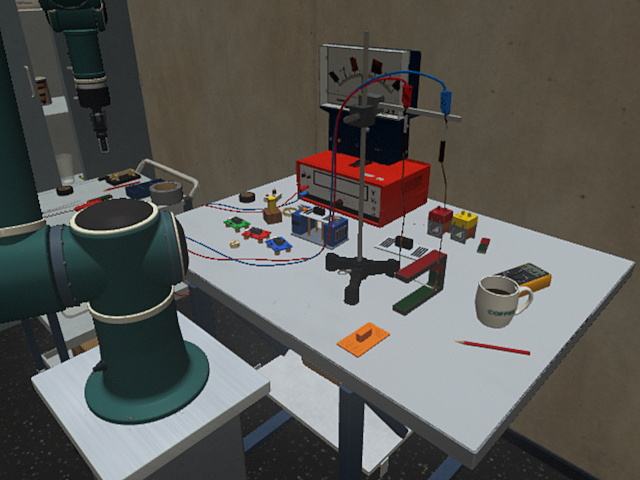

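View pics/side0.png

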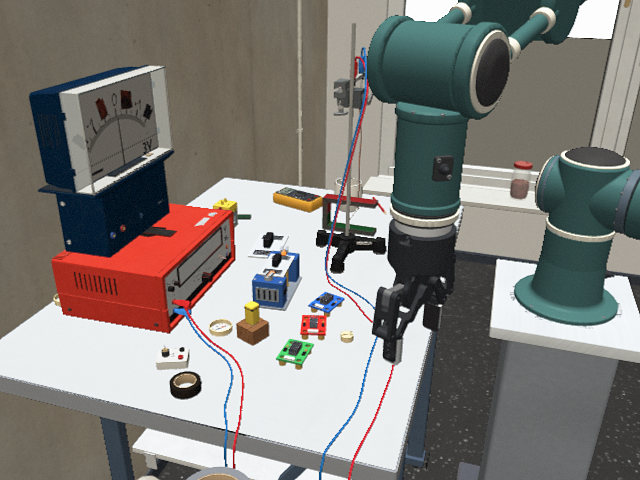

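The scene view shows the driver in its stand at (272,205), the frame at (320,228) and the boards at green (236,222), red (256,233) and blue (281,244). The side view shows the driver at (252,318), the frame at (275,277) and the tripod at (350,245).

Run:
```python
from h import *
for tag,pts in (('scene0',dict(driver=(272,198),frame=(320,212),green=(236,220),red=(256,232),blue=(281,242),tri=(360,268),weight=(235,244))),('side0',dict(driver=(252,306),framebar=(277,259),green=(294,349),red=(313,323),blue=(325,301),comp=(220,326),weight=(347,337),tri=(350,243),big=(268,238),bluelead=(345,290)))):
    P=cloud(tag)
    for k,(u,v) in pts.items(): print(tag,k,np.round(P[v,u],3))
```

```text
scene0 driver [0.592 0.343 0.075]
scene0 frame [0.606 0.16  0.082]
scene0 green [0.487 0.382 0.028]
scene0 red [0.48  0.283 0.025]
scene0 blue [0.485 0.186 0.027]
scene0 tri [ 0.496 -0.074  0.049]
scene0 weight [0.408 0.285 0.015]
side0 driver [0.588 0.356 0.077]
side0 framebar [0.604 0.181 0.09 ]
side0 green [0.492 0.389 0.022]
side0 red [0.482 0.306 0.029]
side0 blue [0.486 0.212 0.024]
side0 comp [0.666 0.342 0.007]
side0 weight [0.412 0.307 0.012]
side0 tri [ 0.497 -0.038  0.044]
side0 big [ 0.708 -0.024  0.033]
side0 bluelead [0.468 0.115 0.001]
```

View pics/wrist0.png

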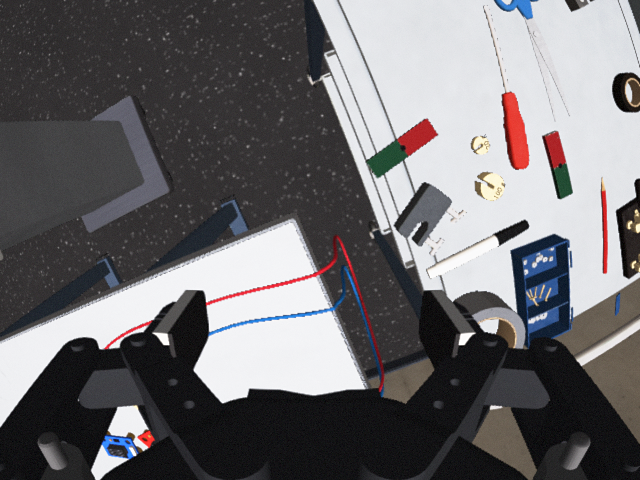

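The wrist view shows the table's edge, the leads and a corner of the blue and red boards at (120,440). Next I'll move the camera over the work area.

```bash
cat >> h.py <<'E'
def go(x,y,z,closedir=None):
    """tool-frame shift and roll to bring TCP to x,y,z with finger-closing line at world angle closedir (deg, mod 180)"""
    s=read_state(); Rm=R.from_rotvec(s['tcp_rot']).as_matrix(); d=Rm.T@(np.array([x,y,z])-s['tool_pos'])
    cur=np.degrees(np.arctan2(Rm[1,1],Rm[0,1])); roll=[]
    if closedir is not None:
        r=-((closedir-cur+90)%180-90); roll=[round(r,2),round(r-180*np.sign(r),2)]
    print('at',np.round(s['tool_pos'],4),'close',round(cur,2),'tilt',np.round(Rm[:,2],3),'q6',round(s['q'][5],2),'| dxyz',np.round(d,4),'roll',roll,'t',round(s['time'],2))
E
python3 - <<'E'
from h import *
n,c,_,_=load('wrist0'); W=np.linalg.inv(c['world_to_cam']); print(W[:3,3]-read_state()['tool_pos'], R.from_rotvec(read_state()['tcp_rot']).as_matrix())
go(0.52,0.29,0.42)
E
```

```text
[-0.06279757  0.0232163   0.14245921] [[-9.27230806e-01  3.74489635e-01 -7.38709315e-04]
 [ 3.74490357e-01  9.27229359e-01 -1.63969822e-03]
 [ 7.09029779e-05 -1.79701821e-03 -9.99998383e-01]]
at [0.2525 0.6254 0.2302] close 68.01 tilt [-0.001 -0.002 -1.   ] q6 -0.04 | dxyz [-0.3736 -0.2111 -0.1894] roll [] t 0.15
```

step_arm([
  {"dx": -0.05, "dy": -0.03, "dz": -0.04, "fingers": -1},
  {"dx": -0.1, "dy": -0.06, "dz": -0.08},
  {"dx": -0.15, "dy": -0.09, "dz": -0.11},
  {"dx": -0.2, "dy": -0.12, "dz": -0.14},
  {"dx": -0.25, "dy": -0.15, "dz": -0.17},
  {"dx": -0.3, "dy": -0.18, "dz": -0.19},
  {"dx": -0.35, "dy": -0.2, "dz": -0.19},
  {"dx": -0.374, "dy": -0.211, "dz": -0.19},
])

```text
invalid input
```

Run:
```python
from h import *
go(0.52,0.29,0.42); snap('wrist','w1'); print(read_state()['q'])
```

```text
at [0.2525 0.6254 0.2302] close 68.01 tilt [-0.001 -0.002 -1.   ] q6 -0.04 | dxyz [-0.3736 -0.2111 -0.1894] roll [] t 0.15
[ 1.15009026e+00  2.64465121e-01  1.60487011e+00 -2.16626361e-05
  1.27369892e+00 -3.69271734e-02]
```

View pics/w1.png

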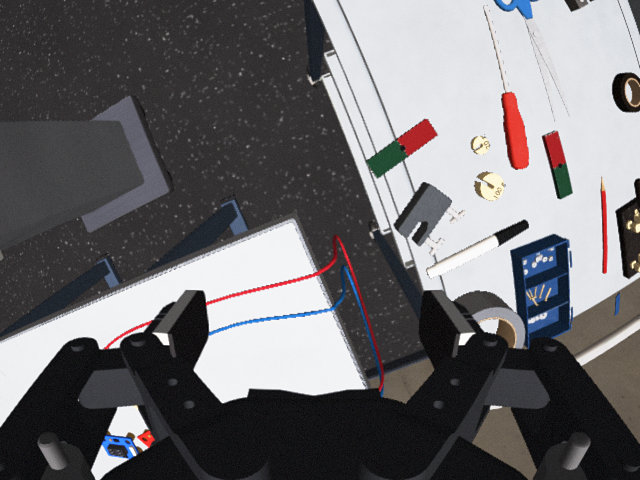

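The arm had not moved, because the move was refused, so this is the same view as before. I'll give all the fields in every row.

step_arm([
  {"dx": -0.05, "dy": -0.03, "dz": -0.04, "fingers": -1, "roll": 0},
  {"dx": -0.1, "dy": -0.06, "dz": -0.08, "fingers": -1, "roll": 0},
  {"dx": -0.15, "dy": -0.09, "dz": -0.11, "fingers": -1, "roll": 0},
  {"dx": -0.2, "dy": -0.12, "dz": -0.14, "fingers": -1, "roll": 0},
  {"dx": -0.25, "dy": -0.15, "dz": -0.17, "fingers": -1, "roll": 0},
  {"dx": -0.3, "dy": -0.18, "dz": -0.19, "fingers": -1, "roll": 0},
  {"dx": -0.35, "dy": -0.2, "dz": -0.19, "fingers": -1, "roll": 0},
  {"dx": -0.374, "dy": -0.211, "dz": -0.19, "fingers": -1, "roll": 0},
])

```text
time: 1.2
tool_pos: [0.5222, 0.288, 0.4224]
tcp_rot: [0.602, 3.082, 0.001]
wrist_force: [0.2, 0.5, -0.6]
width: 1.0
grip_force: 0.0
```

Run:
```python
from h import *
go(0.52,0.29,0.42); snap('wrist','w2'); print(read_state()['q'])
```

```text
at [0.5222 0.288  0.4224] close 67.91 tilt [ 0.002  0.    -1.   ] q6 -0.72 | dxyz [0.0028 0.001  0.0024] roll [] t 1.2
[ 0.45786561  0.05864467  1.49836172 -0.00460369  1.58282853 -0.7245718 ]
```

View pics/w2.png

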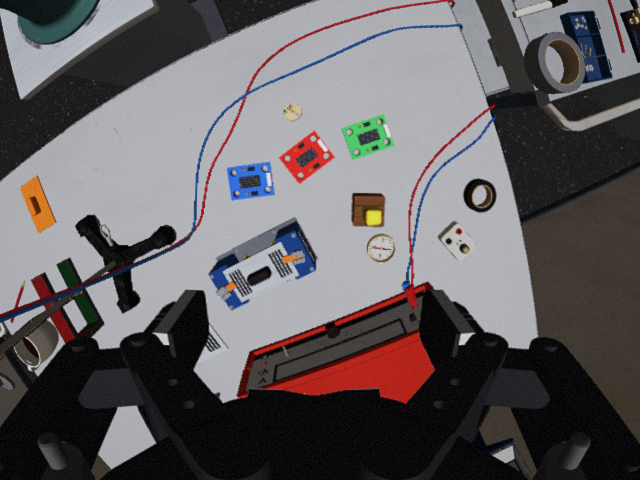

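The wrist view shows all three boards (blue (251,182), red (307,157), green (369,137)), the driver at (373,216), the frame and panel at (262,268), and the latches at (290,257) and (222,288). The compass is at (381,248) and the weight at (292,112).

```bash
python3 - <<'E'
from h import *
n,c,im,d=load('w2'); P=cloud('w2'); hsv=cv2.cvtColor(im,cv2.COLOR_BGR2HSV).astype(int)
v,u=np.mgrid[:480,:640]
def rect(name,m,z,box):
    m=m&(u>box[0])&(u<box[2])&(v>box[1])&(v<box[3]); uu,vv=u[m],v[m]
    Q=toplane('w2',uu,vv,z)[:,:2]; r=cv2.minAreaRect((Q*1000).astype(np.float32))
    print(name,m.sum(),'zmed',np.round(np.median(P[m][:,2]),4),'ctr',np.round(r[0],1),'size',np.round(r[1],1),'ang',round(r[2],1))
H,S,V=hsv[...,0],hsv[...,1],hsv[...,2]; sat=(S>110)&(V>60)
rect('green',sat&(abs(H-60)<18),.017,(330,100,410,175))
rect('red',sat&((H<8)|(H>172)),.017,(275,120,340,190))
rect('blue',sat&(abs(H-110)<15),.017,(222,155,282,205))
yel=sat&(abs(H-28)<6)
rect('driver top',yel&(P[...,2]>.070),.076,(340,180,400,240))
rect('latchL',sat&(abs(H-13)<9),.075,(275,240,312,272))
rect('latchR',sat&(abs(H-13)<9),.075,(208,274,240,305))
rect('frame blue high',sat&(abs(H-110)<15)&(P[...,2]>.06),.066,(200,210,330,315))
s=(S<60)&(V>150)&(P[...,2]>.062)&(P[...,2]<.08)
rect('panel',s,.070,(205,235,315,308))
dk=(V<60)&(P[...,2]>.08)&(P[...,2]<.1)
rect('bar',dk,.090,(235,255,285,295))
st=(P[...,2]>.028)&(P[...,2]<.04)
rect('stand',st,.034,(345,185,395,235))
for z in(.0,.034,.07,.09):pass
E
python3 -c "
import cv2
im=cv2.imread('pics/w2.png')[205:320,195:345]
cv2.imwrite('pics/w2c.png',cv2.resize(im,None,fx=5,fy=5,interpolation=cv2.INTER_CUBIC))"
```

```text
green 991 zmed 0.017 ctr [491.1 384.3] size [64.9 48.9] ang 88.2
red 1073 zmed 0.0171 ctr [486.  288.9] size [49.9 65.8] ang 15.1
blue 1001 zmed 0.0171 ctr [486.5 197.6] size [65.9 49.9] ang 74.4
driver top 210 zmed 0.0756 ctr [590.  344.1] size [22. 23.] ang 70.3
latchL 90 zmed 0.0751 ctr [603.  219.1] size [23.7 11.6] ang 87.4
latchR 67 zmed 0.075 ctr [610.8 119.6] size [10.5 16.2] ang 18.2
frame blue high 1039 zmed 0.0661 ctr [609.1 168. ] size [ 67.  147.1] ang 5.1
panel 1456 zmed 0.0702 ctr [609.7 166.6] size [ 60.5 144.6] ang 2.9
bar 236 zmed 0.0895 ctr [607.1 169. ] size [14.8 35.7] ang 6.0
stand 625 zmed 0.0338 ctr [591.8 345.1] size [47.6 46.6] ang 68.0
```

View pics/w2c.png

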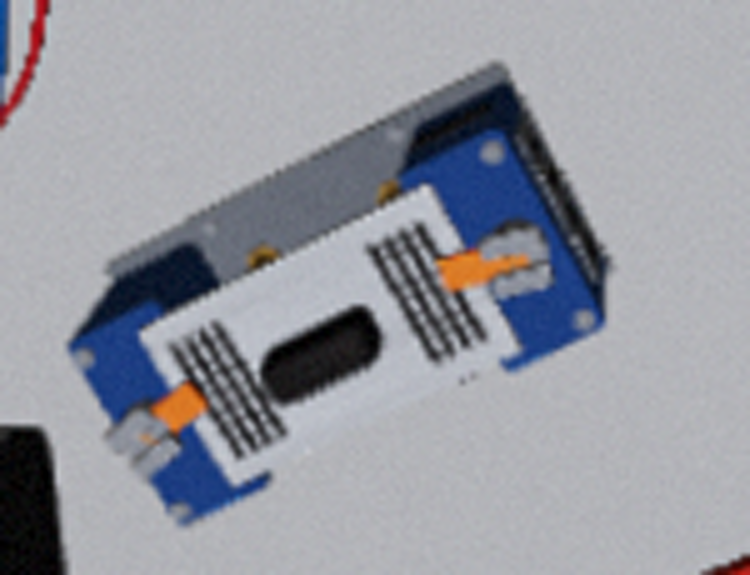

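The crop shows the frame with its panel. The left latch head is at about (515,258), its tongue pointing to (445,272). The right head is at about (143,438), its tongue pointing to (195,402). Next I'll take a closer look over the latches and check where the leads hang.

Run:
```python
from h import *
for t in('scene0','side0'):
    n,c,im,d=load(t); P=cloud(t); hsv=cv2.cvtColor(im,cv2.COLOR_BGR2HSV).astype(int); H,S,V=hsv[...,0],hsv[...,1],hsv[...,2]
    m=(S>120)&(V>60)&((H<8)|(H>172)|(abs(H-110)<15))&(P[...,2]>.03)&(P[...,0]>.35)&(P[...,0]<.8)&(P[...,1]>-.4)&(P[...,1]<.13)&(d>0)
    Q=P[m]
    for z in np.arange(.05,.55,.05):
        k=Q[abs(Q[:,2]-z)<.012]
        if len(k): print(t,round(z,2),len(k),'x',np.round(np.percentile(k[:,0],[5,50,95]),2),'y',np.round(np.percentile(k[:,1],[5,50,95]),2))
    m=(V<110)&(S<60)&(P[...,2]>.1)&(P[...,2]<.3)&(P[...,0]>.45)&(P[...,0]<.55)&(P[...,1]>-.15)&(P[...,1]<.1)&(d>0);print('rod',m.sum(),np.median(P[m],0))
go(0.58,0.18,0.20)
```

```text
scene0 0.05 181 x [0.58 0.65 0.79] y [-0.21  0.07  0.12]
scene0 0.1 574 x [0.48 0.55 0.78] y [-0.22 -0.2   0.07]
scene0 0.15 114 x [0.51 0.77 0.8 ] y [0.03 0.09 0.13]
scene0 0.2 27 x [0.5  0.51 0.53] y [-0.22  0.01  0.03]
scene0 0.25 40 x [0.49 0.5  0.53] y [-0.15  0.    0.02]
scene0 0.3 39 x [0.48 0.49 0.53] y [-0.15 -0.    0.01]
scene0 0.35 14 x [0.47 0.48 0.48] y [-0.02 -0.01 -0.  ]
scene0 0.4 20 x [0.47 0.47 0.47] y [-0.03 -0.03 -0.02]
scene0 0.45 256 x [0.48 0.52 0.53] y [-0.24 -0.15 -0.06]
scene0 0.5 13 x [0.5  0.51 0.51] y [-0.17 -0.16 -0.15]
rod 367 [ 0.50807535 -0.05942669  0.2052322 ]
side0 0.05 139 x [0.53 0.59 0.76] y [-0.19  0.11  0.13]
side0 0.1 250 x [0.48 0.53 0.76] y [-0.22 -0.2   0.08]
side0 0.15 156 x [0.51 0.77 0.8 ] y [0.03 0.1  0.13]
side0 0.2 22 x [0.5  0.51 0.51] y [0.01 0.02 0.03]
side0 0.25 35 x [0.49 0.5  0.51] y [-0.06  0.01  0.02]
side0 0.3 26 x [0.48 0.49 0.49] y [-0.    0.    0.01]
side0 0.35 34 x [0.47 0.48 0.48] y [-0.01 -0.01 -0.  ]
side0 0.4 46 x [0.47 0.47 0.49] y [-0.07 -0.03 -0.02]
side0 0.45 87 x [0.48 0.52 0.53] y [-0.23 -0.14 -0.05]
side0 0.5 1 x [0.51 0.51 0.51] y [-0.15 -0.15 -0.15]
rod 17 [ 0.50718794 -0.05428276  0.15875243]
at [0.525  0.2847 0.4216] close 67.75 tilt [ 0.004 -0.003 -1.   ] q6 -0.72 | dxyz [-0.0895 -0.0757  0.2222] roll [] t 1.25
```

step_arm([
  {"dx": -0.045, "dy": -0.035, "dz": 0.05, "fingers": -1, "roll": 0},
  {"dx": -0.08, "dy": -0.07, "dz": 0.1, "fingers": -1, "roll": 0},
  {"dx": -0.095, "dy": -0.079, "dz": 0.15, "fingers": -1, "roll": 0},
  {"dx": -0.095, "dy": -0.079, "dz": 0.2, "fingers": -1, "roll": 0},
  {"dx": -0.095, "dy": -0.079, "dz": 0.222, "fingers": -1, "roll": 0},
  {"dx": -0.095, "dy": -0.079, "dz": 0.222, "fingers": -1, "roll": 0},
])

```text
time: 2.0
tool_pos: [0.5769, 0.1808, 0.196]
tcp_rot: [-0.598, -3.078, 0.004]
wrist_force: [-0.2, 0.3, 0.5]
width: 0.997
grip_force: 0.0
```

Run:
```python
from h import *
go(0.58,0.18,0.20); c,im,d=snap('wrist','w3'); print(read_state()['q'])
cv2.imwrite('pics/w3c.png',cv2.resize(im[90:330,180:440],None,fx=2.5,fy=2.5,interpolation=cv2.INTER_CUBIC))
```

```text
at [0.5769 0.1808 0.196 ] close 68.0 tilt [-0.006 -0.002 -1.   ] q6 -0.92 | dxyz [-0.0031  0.0004 -0.004 ] roll [] t 2.0
[ 2.62702956e-01  1.58926882e-01  1.79152018e+00  7.61744340e-05
  1.19315684e+00 -9.24354459e-01]
```

View pics/w3c.png

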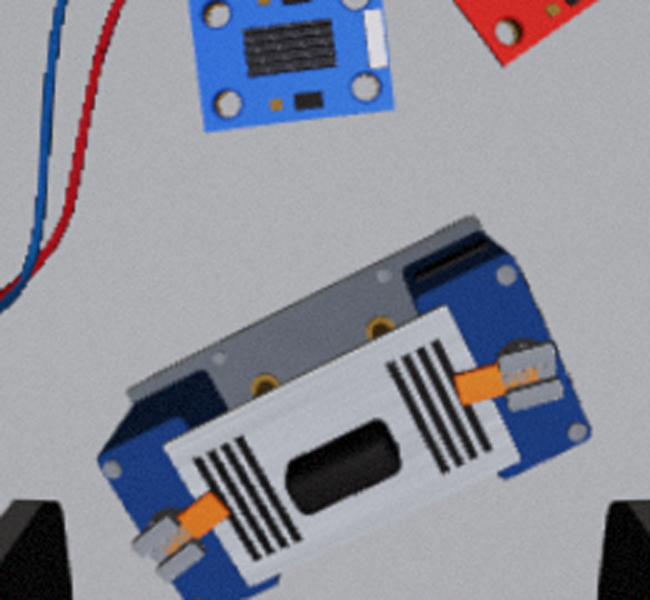

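The closer view shows the left tongue's end at crop (459,390), its edges running (455,376) to (497,366). The right tongue's end is at (216,505), its edges running (205,493) to (180,510). The heads are at about (530,375) and (168,543).

Run:
```python
from h import *
n,c,im,d=load('w3'); P=cloud('w3'); hsv=cv2.cvtColor(im,cv2.COLOR_BGR2HSV).astype(int); H,S,V=hsv[...,0],hsv[...,1],hsv[...,2]
v,u=np.mgrid[:480,:640]; sat=(S>110)&(V>60)
m=sat&(abs(H-110)<15)&(P[...,2]>.061)&(P[...,2]<.07)&(u>210)&(u<430)&(v>170)
r=cv2.minAreaRect((toplane('w3',u[m],v[m],.066)[:,:2]*1000).astype(np.float32)); print('frame',r)
m=(V<60)&(P[...,2]>.085)&(P[...,2]<.095)&(u>280)&(u<350)&(v>240)&(v<310)
print('bar',cv2.minAreaRect((toplane('w3',u[m],v[m],.090)[:,:2]*1000).astype(np.float32)))
def w(x,y,z): return toplane('w3',np.array([180+x/2.5]),np.array([90+y/2.5]),z)[0,:2]*1000
for nm,a,b in (('L',(497,366),(455,376)),('L',(507,393),(463,404)),('Lwall',(560,378),(508,390)),('R',(180,510),(205,493)),('R',(203,535),(228,517)),('Rwall',(157,570),(203,540))):
    z=.081 if 'wall' in nm else .075
    p,q=w(*a,z),w(*b,z); e=q-p; print(nm,np.round(p),np.round(q),'dir',np.degrees(np.arctan2(e[1],e[0])))
for nm,box in (('L',(360,220,410,255)),('R',(230,280,275,325))):
    m=sat&(abs(H-13)<9)&(u>box[0])&(u<box[2])&(v>box[1])&(v<box[3]); Q=toplane('w3',u[m],v[m],.075)[:,:2]*1000
    print(nm,m.sum(),cv2.minAreaRect(Q.astype(np.float32)), cv2.fitLine(Q.astype(np.float32),cv2.DIST_L2,0,.01,.01).ravel())
    m=(S<60)&(P[...,2]>.078)&(P[...,2]<.085)&(u>box[0]-5)&(u<box[2]+10)&(v>box[1]-10)&(v<box[3]+10); Q=toplane('w3',u[m],v[m],.081)[:,:2]*1000
    print(' head',m.sum(),cv2.minEnclosingCircle(Q.astype(np.float32)),Q.mean(0))
go(.59,.344,.12,69.5)
```

```text
frame ((609.3414916992188, 167.4835205078125), (66.87604522705078, 145.93927001953125), 5.074925899505615)
bar ((607.93359375, 167.7379150390625), (14.346880912780762, 33.4889030456543), 6.1173415184021)
L [600. 221.] [598. 208.] dir -98.17775567892429
L [609. 221.] [607. 207.] dir -97.56786517488848
Lwall [608. 237.] [606. 221.] dir -98.81057458194812
R [607. 114.] [605. 123.] dir 103.8414144412025
R [617. 117.] [615. 127.] dir 105.93179342047311
Rwall [621. 100.] [617. 118.] dir 103.61693826670354
L 287 ((602.8842163085938, 218.94308471679688), (24.370126724243164, 10.937744140625), 87.07752227783203) [2.3268297e-01 9.7255266e-01 6.0319788e+02 2.1541327e+02]
 head 364 ((604.04638671875, 228.48361206054688), 11.516030311584473) [603.83083987 228.729183  ]
R 260 ((612.2374267578125, 114.64897918701172), (10.413999557495117, 25.906986236572266), 16.979001998901367) [ 3.9642516e-01 -9.1806704e-01  6.1143671e+02  1.1833994e+02]
 head 310 ((615.7244873046875, 105.96910095214844), 12.026647567749023) [615.12157322 105.89213516]
at [0.5784 0.1814 0.1985] close 68.01 tilt [-0.002 -0.    -1.   ] q6 -0.92 | dxyz [0.05   0.1552 0.0784] roll [np.float64(-1.49), np.float64(178.51)] t 2.05
```

step_arm([
  {"dx": 0.025, "dy": 0.05, "dz": 0.0, "fingers": -1, "roll": -1},
  {"dx": 0.05, "dy": 0.1, "dz": 0.0, "fingers": -1, "roll": -1},
  {"dx": 0.05, "dy": 0.155, "dz": 0.03, "fingers": -1, "roll": -1},
  {"dx": 0.05, "dy": 0.155, "dz": 0.07, "fingers": -1, "roll": -1},
  {"dx": 0.05, "dy": 0.155, "dz": 0.078, "fingers": -1, "roll": -1},
  {"dx": 0.05, "dy": 0.155, "dz": 0.078, "fingers": -1, "roll": -1},
])

```text
time: 2.8
tool_pos: [0.5911, 0.3439, 0.1226]
tcp_rot: [0.572, 3.088, 0.001]
wrist_force: [0.1, 0.9, 0.3]
width: 1.001
grip_force: 0.0
```

Run:
```python
from h import *
c,im,d=snap('wrist','w4'); P=cloud('w4'); hsv=cv2.cvtColor(im,cv2.COLOR_BGR2HSV).astype(int); H,S,V=hsv[...,0],hsv[...,1],hsv[...,2]
v,u=np.mgrid[:480,:640]
m=(S>110)&(V>60)&(abs(H-28)<6)&(P[...,2]>.07)&(P[...,2]<.082)&(abs(P[...,0]-.59)<.04)&(abs(P[...,1]-.344)<.04)
r=cv2.minAreaRect((toplane('w4',u[m],v[m],.076)[:,:2]*1000).astype(np.float32)); print('driver',m.sum(),r, np.median(P[m],0))
go(r[0][0]/1000,r[0][1]/1000,.040,69.5)
```

```text
driver 1214 ((591.1803588867188, 345.7097473144531), (20.341815948486328, 20.591215133666992), 68.89576721191406) [0.5916853  0.34564455 0.07578333]
at [0.5919 0.344  0.1237] close 68.98 tilt [ 0.003  0.001 -1.   ] q6 -0.71 | dxyz [0.0014 0.0012 0.0837] roll [np.float64(-0.52), np.float64(179.48)] t 2.85
```

step_arm([
  {"dx": 0.001, "dy": 0.001, "dz": 0.04, "fingers": -1, "roll": 0},
  {"dx": 0.001, "dy": 0.001, "dz": 0.07, "fingers": -1, "roll": 0},
  {"dx": 0.001, "dy": 0.001, "dz": 0.083, "fingers": -1, "roll": 0},
  {"dx": 0.001, "dy": 0.001, "dz": 0.083, "fingers": 1, "roll": 0},
  {"dx": 0.001, "dy": 0.001, "dz": 0.083, "fingers": 1, "roll": 0},
  {"dx": 0.001, "dy": 0.001, "dz": 0.083, "fingers": 1, "roll": 0},
  {"dx": 0.001, "dy": 0.001, "dz": 0.083, "fingers": 1, "roll": 0},
  {"dx": 0.001, "dy": 0.001, "dz": 0.083, "fingers": 1, "roll": 0},
], squeeze=80)

```text
time: 3.85
tool_pos: [0.5916, 0.3465, 0.0402]
tcp_rot: [0.572, 3.086, 0.005]
wrist_force: [1.1, 3.4, 6.6]
width: 0.247
grip_force: 78.8
```

step_arm([
  {"dx": 0, "dy": 0, "dz": -0.02, "fingers": 1, "roll": 0},
  {"dx": 0, "dy": 0, "dz": -0.05, "fingers": 1, "roll": 0},
  {"dx": 0, "dy": 0, "dz": -0.1, "fingers": 1, "roll": 0},
  {"dx": 0, "dy": 0, "dz": -0.15, "fingers": 1, "roll": 0},
  {"dx": 0, "dy": 0, "dz": -0.16, "fingers": 1, "roll": 0},
  {"dx": 0, "dy": 0, "dz": -0.16, "fingers": 1, "roll": 0},
], squeeze=80)

```text
time: 4.6
tool_pos: [0.5899, 0.3448, 0.1982]
tcp_rot: [0.572, 3.089, -0.001]
wrist_force: [-0.1, 0.4, -0.7]
width: 0.246
grip_force: 81.1
```

Run:
```python
from h import *
go(.59,.344,.2)
c,im,d=snap('side','s1'); c2,im2,d2=snap('wrist','w5')
T=read_state()['tool_pos']; p=np.array(c['world_to_cam'])@np.r_[T-[0,0,.03],1]; K=np.array(c['intrinsics']); u=int(K[0,0]*p[0]/-p[2]+K[0,2]); v=int(K[1,1]*-p[1]/-p[2]+K[1,2]); print(u,v)
a=cv2.resize(im[v-30:v+40,u-40:u+40],(400,350),interpolation=cv2.INTER_CUBIC)
b=cv2.resize(im2[200:480,160:480],(400,350))
cv2.imwrite('pics/s1c.png',np.hstack([a,b]))
```

```text
at [0.5899 0.3448 0.1982] close 69.01 tilt [-0. -0. -1.] q6 -0.71 | dxyz [-0.0003 -0.0007 -0.0018] roll [] t 4.6
252 261
```

View pics/s1c.png

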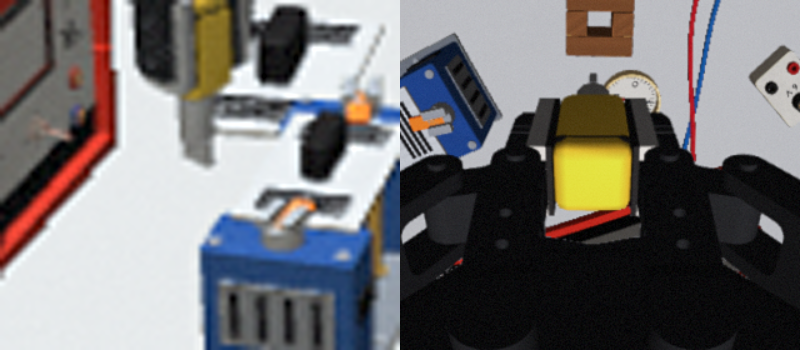

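In the wrist half, the blade at (593,80) is narrow along the closing direction. In the side half, at (195,140), it looks wide. So the blade runs along tool x. The slots are at 82° (left) and 104° (right), which means rolling +77° for the left latch.

Run:
```python
from h import *
go(.6037,.2294,.14,171.9)
```

```text
at [0.5886 0.3442 0.1954] close 69.01 tilt [-0.004 -0.002 -1.   ] q6 -0.71 | dxyz [-0.0553 -0.1016  0.0557] roll [np.float64(77.11), np.float64(-102.89)] t 4.7
```

step_arm([
  {"dx": -0.02, "dy": -0.04, "dz": 0.0, "fingers": 1, "roll": 10},
  {"dx": -0.04, "dy": -0.075, "dz": 0.0, "fingers": 1, "roll": 20},
  {"dx": -0.055, "dy": -0.102, "dz": 0.0, "fingers": 1, "roll": 30},
  {"dx": -0.055, "dy": -0.102, "dz": 0.01, "fingers": 1, "roll": 40},
  {"dx": -0.055, "dy": -0.102, "dz": 0.03, "fingers": 1, "roll": 50},
  {"dx": -0.055, "dy": -0.102, "dz": 0.05, "fingers": 1, "roll": 60},
  {"dx": -0.055, "dy": -0.102, "dz": 0.056, "fingers": 1, "roll": 70},
  {"dx": -0.055, "dy": -0.102, "dz": 0.056, "fingers": 1, "roll": 77},
], squeeze=80)

```text
time: 5.7
tool_pos: [0.6022, 0.2291, 0.1376]
tcp_rot: [-2.373, -2.054, 0.011]
wrist_force: [0.6, -0.4, -1.2]
width: 0.244
grip_force: 81.1
```

step_arm([
  {"dx": 0, "dy": 0, "dz": 0.014, "fingers": 1, "roll": 0},
  {"dx": 0, "dy": 0, "dz": 0.014, "fingers": 1, "roll": 0},
])

```text
time: 5.95
tool_pos: [0.6025, 0.2294, 0.1245]
tcp_rot: [-2.367, -2.062, 0.009]
wrist_force: [-0.0, 0.3, -1.2]
width: 0.251
grip_force: 81.1
```

Run:
```python
from h import *
for i in range(5):
    go(.6037,.2294,.126,171.9); c,im,d=snap('wrist','w6')
cv2.imwrite('pics/w6c.png',cv2.resize(im[210:340,230:400],None,fx=4.5,fy=4.5,interpolation=cv2.INTER_CUBIC))
```

```text
at [0.6025 0.2294 0.1245] close -7.87 tilt [-0.006 -0.002 -1.   ] q6 0.46 | dxyz [ 0.0002  0.0011 -0.0015] roll [np.float64(0.23), np.float64(-179.77)] t 5.95
at [0.6033 0.2296 0.1257] close -7.9 tilt [-0.004 -0.001 -1.   ] q6 0.46 | dxyz [-0.0001  0.0004 -0.0003] roll [np.float64(0.2), np.float64(-179.8)] t 6.0
at [0.604  0.2299 0.1267] close -7.92 tilt [-0.002 -0.001 -1.   ] q6 0.46 | dxyz [-0.0005 -0.0003  0.0007] roll [np.float64(0.18), np.float64(-179.82)] t 6.05
at [0.6046 0.2301 0.1275] close -7.93 tilt [-0.001 -0.    -1.   ] q6 0.46 | dxyz [-0.0008 -0.0008  0.0015] roll [np.float64(0.17), np.float64(-179.83)] t 6.1
at [0.605  0.2302 0.1282] close -7.95 tilt [-0. -0. -1.] q6 0.46 | dxyz [-0.0009 -0.0012  0.0022] roll [np.float64(0.15), np.float64(-179.85)] t 6.15
```

View pics/w6c.png

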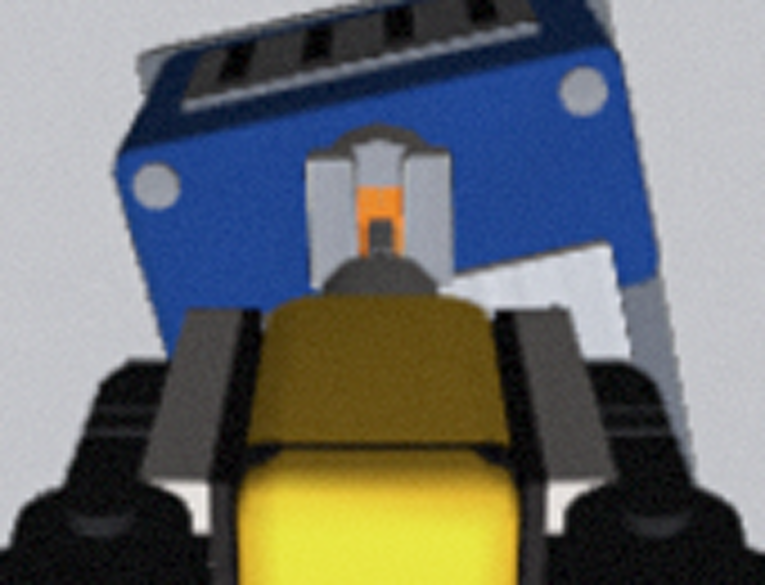

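The crop shows the dark blade at (381,235), centred in the orange slot, whose walls are at x 355 and 405. The alignment is good, so I'll lower it.

step_arm([
  {"dx": 0, "dy": 0, "dz": 0.006, "fingers": 1, "roll": 0},
  {"dx": 0, "dy": 0, "dz": 0.012, "fingers": 1, "roll": 0},
  {"dx": 0, "dy": 0, "dz": 0.016, "fingers": 1, "roll": 0},
  {"dx": 0, "dy": 0, "dz": 0.018, "fingers": 1, "roll": 0},
  {"dx": 0, "dy": 0, "dz": 0.018, "fingers": 1, "roll": 0},
  {"dx": 0, "dy": 0, "dz": 0.018, "fingers": 1, "roll": 0},
])

```text
time: 6.95
tool_pos: [0.6048, 0.2301, 0.111]
tcp_rot: [-2.371, -2.061, 0.001]
wrist_force: [-3.1, -1.0, 5.4]
width: 0.249
grip_force: 82.1
```

step_arm([
  {"dx": 0, "dy": 0, "dz": 0, "fingers": 1, "roll": -8},
  {"dx": 0, "dy": 0, "dz": 0, "fingers": 1, "roll": -16},
  {"dx": 0, "dy": 0, "dz": 0, "fingers": 1, "roll": -24},
  {"dx": 0, "dy": 0, "dz": 0, "fingers": 1, "roll": -33},
  {"dx": 0, "dy": 0, "dz": 0, "fingers": 1, "roll": -42},
  {"dx": 0, "dy": 0, "dz": 0, "fingers": 1, "roll": -51},
  {"dx": 0, "dy": 0, "dz": 0, "fingers": 1, "roll": -60},
])

```text
time: 7.82
tool_pos: [0.6057, 0.2301, 0.111]
tcp_rot: [1.014, 2.972, 0.001]
wrist_force: [-0.6, -1.0, 3.1]
width: 0.245
grip_force: 81.8
```

step_arm([
  {"dx": 0, "dy": 0, "dz": 0, "fingers": 1, "roll": -9},
  {"dx": 0, "dy": 0, "dz": 0, "fingers": 1, "roll": -18},
  {"dx": 0, "dy": 0, "dz": 0, "fingers": 1, "roll": -27},
  {"dx": 0, "dy": 0, "dz": 0, "fingers": 1, "roll": -35},
  {"dx": 0, "dy": 0, "dz": 0, "fingers": 1, "roll": -41},
  {"dx": 0, "dy": 0, "dz": 0, "fingers": 1, "roll": -45},
  {"dx": 0, "dy": 0, "dz": 0, "fingers": 1, "roll": -45},
])

```text
time: 8.7
tool_pos: [0.6062, 0.2305, 0.111]
tcp_rot: [-0.191, 3.133, 0.001]
wrist_force: [0.7, 0.3, 2.5]
width: 0.243
grip_force: 81.6
```

step_arm([
  {"dx": 0, "dy": 0, "dz": -0.01, "fingers": 1, "roll": 0},
  {"dx": 0, "dy": 0, "dz": -0.02, "fingers": 1, "roll": 0},
  {"dx": 0, "dy": 0, "dz": -0.03, "fingers": 1, "roll": 0},
  {"dx": 0, "dy": 0, "dz": -0.04, "fingers": 1, "roll": 0},
  {"dx": 0, "dy": 0, "dz": -0.04, "fingers": 1, "roll": 0},
  {"dx": 0, "dy": 0, "dz": -0.04, "fingers": 1, "roll": 0},
])

```text
time: 9.45
tool_pos: [0.6048, 0.2301, 0.1502]
tcp_rot: [0.192, -3.136, 0.0]
wrist_force: [-0.5, 0.0, -0.7]
width: 0.249
grip_force: 81.1
```

Run:
```python
from h import *
go(.6147,.1058,.14,14.4); snap('wrist','w7')
go(.6147,.1058,.14,14.4)
```

```text
at [0.6048 0.2301 0.1502] close 97.0 tilt [-0. -0. -1.] q6 -1.37 | dxyz [ 0.0053 -0.1246  0.0102] roll [np.float64(82.6), np.float64(-97.4)] t 9.45
at [0.6046 0.23   0.1498] close 97.01 tilt [-0.001 -0.    -1.   ] q6 -1.37 | dxyz [ 0.0051 -0.1245  0.0099] roll [np.float64(82.61), np.float64(-97.39)] t 9.5
```

step_arm([
  {"dx": 0.004, "dy": -0.04, "dz": 0, "fingers": 1, "roll": 10},
  {"dx": 0.004, "dy": -0.08, "dz": 0, "fingers": 1, "roll": 20},
  {"dx": 0.004, "dy": -0.11, "dz": 0, "fingers": 1, "roll": 30},
  {"dx": 0.004, "dy": -0.124, "dz": 0, "fingers": 1, "roll": 40},
  {"dx": 0.004, "dy": -0.124, "dz": 0, "fingers": 1, "roll": 50},
  {"dx": 0.004, "dy": -0.124, "dz": 0, "fingers": 1, "roll": 60},
  {"dx": 0.004, "dy": -0.124, "dz": 0, "fingers": 1, "roll": 70},
  {"dx": 0.004, "dy": -0.124, "dz": 0, "fingers": 1, "roll": 80},
])

```text
time: 10.5
tool_pos: [0.6156, 0.1065, 0.1495]
tcp_rot: [-1.875, -2.519, 0.001]
wrist_force: [-0.2, 0.1, -1.5]
width: 0.245
grip_force: 81.1
```

step_arm([
  {"dx": 0, "dy": 0, "dz": 0.01, "fingers": 1, "roll": 2.6},
  {"dx": 0, "dy": 0, "dz": 0.022, "fingers": 1, "roll": 2.6},
  {"dx": 0, "dy": 0, "dz": 0.024, "fingers": 1, "roll": 2.6},
  {"dx": 0, "dy": 0, "dz": 0.024, "fingers": 1, "roll": 2.6},
  {"dx": 0, "dy": 0, "dz": 0.024, "fingers": 1, "roll": 2.6},
  {"dx": 0, "dy": 0, "dz": 0.024, "fingers": 1, "roll": 2.6},
])

```text
time: 11.25
tool_pos: [0.6165, 0.1067, 0.1268]
tcp_rot: [1.925, 2.482, 0.001]
wrist_force: [-0.4, 0.1, -0.7]
width: 0.247
grip_force: 81.1
```

Run:
```python
from h import *
go(.6147,.1058,.126,14.4); c,im,d=snap('wrist','w8')
a=cv2.resize(im[210:340,240:400],None,fx=3.5,fy=3.5,interpolation=cv2.INTER_CUBIC)
b=load('w7')[2]; b=cv2.resize(b[60:460,150:380],(262,455)); cv2.imwrite('pics/w8c.png',np.hstack([a,b[:a.shape[0]]]))
print(a.shape)
```

```text
at [0.6165 0.1067 0.1268] close 14.42 tilt [ 0.001  0.    -1.   ] q6 -0.12 | dxyz [-0.0004 -0.002   0.0008] roll [np.float64(0.02), np.float64(-179.98)] t 11.25
(455, 560, 3)
```

View pics/w8c.png

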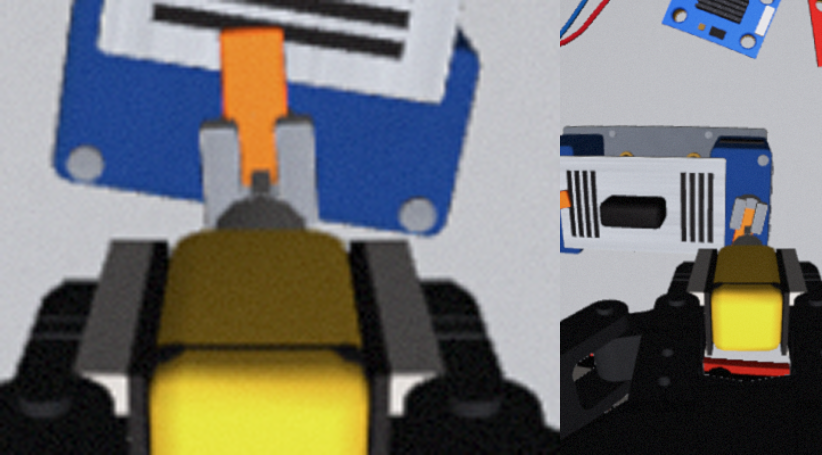

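The crop shows the blade at (261,183), centred in the right slot, whose walls are at 242 and 277. The inset shows the left latch turned, its slot tilted about 15° from the rail. I'll lower into the right slot and turn.

step_arm([
  {"dx": 0, "dy": 0, "dz": 0.006, "fingers": 1, "roll": 0},
  {"dx": 0, "dy": 0, "dz": 0.011, "fingers": 1, "roll": 0},
  {"dx": 0, "dy": 0, "dz": 0.015, "fingers": 1, "roll": 0},
  {"dx": 0, "dy": 0, "dz": 0.0165, "fingers": 1, "roll": 0},
  {"dx": 0, "dy": 0, "dz": 0.0165, "fingers": 1, "roll": 0},
  {"dx": 0, "dy": 0, "dz": 0.0165, "fingers": 1, "roll": 0},
])

```text
time: 12.05
tool_pos: [0.6159, 0.1066, 0.111]
tcp_rot: [-1.925, -2.482, 0.001]
wrist_force: [-3.1, -0.6, 7.0]
width: 0.246
grip_force: 82.6
```

step_arm([
  {"dx": 0, "dy": 0, "dz": 0, "fingers": 1, "roll": -8},
  {"dx": 0, "dy": 0, "dz": 0, "fingers": 1, "roll": -16},
  {"dx": 0, "dy": 0, "dz": 0, "fingers": 1, "roll": -24},
  {"dx": 0, "dy": 0, "dz": 0, "fingers": 1, "roll": -33},
  {"dx": 0, "dy": 0, "dz": 0, "fingers": 1, "roll": -42},
  {"dx": 0, "dy": 0, "dz": 0, "fingers": 1, "roll": -51},
  {"dx": 0, "dy": 0, "dz": 0, "fingers": 1, "roll": -60},
])

```text
time: 12.92
tool_pos: [0.6172, 0.1066, 0.111]
tcp_rot: [0.418, 3.111, 0.001]
wrist_force: [-0.4, 0.5, 3.4]
width: 0.246
grip_force: 81.8
```

step_arm([
  {"dx": 0, "dy": 0, "dz": 0, "fingers": 1, "roll": -9},
  {"dx": 0, "dy": 0, "dz": 0, "fingers": 1, "roll": -18},
  {"dx": 0, "dy": 0, "dz": 0, "fingers": 1, "roll": -26},
  {"dx": 0, "dy": 0, "dz": 0, "fingers": 1, "roll": -32},
  {"dx": 0, "dy": 0, "dz": 0, "fingers": 1, "roll": -36},
  {"dx": 0, "dy": 0, "dz": 0, "fingers": 1, "roll": -36},
  {"dx": 0, "dy": 0, "dz": 0, "fingers": 1, "roll": -36},
])

```text
time: 13.8
tool_pos: [0.6175, 0.1072, 0.111]
tcp_rot: [-0.554, 3.089, 0.001]
wrist_force: [1.1, 2.4, 5.2]
width: 0.242
grip_force: 81.8
```

step_arm([
  {"dx": 0, "dy": 0, "dz": -0.01, "fingers": 1, "roll": 0},
  {"dx": 0, "dy": 0, "dz": -0.02, "fingers": 1, "roll": 0},
  {"dx": 0, "dy": 0, "dz": -0.03, "fingers": 1, "roll": 0},
  {"dx": 0, "dy": 0, "dz": -0.07, "fingers": 1, "roll": 0},
  {"dx": 0, "dy": 0, "dz": -0.12, "fingers": 1, "roll": 0},
  {"dx": 0.02, "dy": 0.02, "dz": -0.15, "fingers": 1, "roll": 0},
  {"dx": 0.02, "dy": 0.06, "dz": -0.15, "fingers": 1, "roll": 0},
  {"dx": 0.02, "dy": 0.06, "dz": -0.15, "fingers": 1, "roll": 0},
])

```text
time: 14.8
tool_pos: [0.5756, 0.1576, 0.2611]
tcp_rot: [-0.56, 3.09, 0.001]
wrist_force: [0.9, -0.9, -1.0]
width: 0.245
grip_force: 81.1
```

Run:
```python
from h import *
go(.605,.230,.15,97); c,im,d=snap('wrist','w9'); P=cloud('w9'); hsv=cv2.cvtColor(im,cv2.COLOR_BGR2HSV).astype(int); H,S,V=hsv[...,0],hsv[...,1],hsv[...,2]
v,u=np.mgrid[:480,:640]
for nm,ctr in (('L',(.6045,.2298)),('R',(.6155,.1062))):
    m=(S>110)&(V>60)&(abs(H-13)<9)&(np.hypot(P[...,0]-ctr[0],P[...,1]-ctr[1])<.03)&(P[...,2]>.065)
    Q=toplane('w9',u[m],v[m],.075)[:,:2]*1000; print(nm,m.sum(),cv2.minAreaRect(Q.astype(np.float32)),cv2.fitLine(Q.astype(np.float32),cv2.DIST_L2,0,.01,.01).ravel(), u[m].mean(),v[m].mean())
```

```text
at [0.5756 0.1576 0.2611] close 110.55 tilt [ 0.001  0.001 -1.   ] q6 -1.7 | dxyz [-0.0528  0.0575  0.1112] roll [np.float64(13.55), np.float64(-166.45)] t 14.8
L 172 ((614.0892333984375, 227.34300231933594), (9.904813766479492, 24.024999618530273), 84.69358825683594) [ 9.7996992e-01 -1.9914569e-01  6.1602228e+02  2.2786810e+02] 369.5813953488372 275.5174418604651
R 162 ((604.7473754882812, 104.1748275756836), (21.836084365844727, 9.91136360168457), 11.356440544128418) [9.8461777e-01 1.7472211e-01 6.0127979e+02 1.0361268e+02] 250.64197530864197 216.91975308641975
```

Run:
```python
from h import *
go(.605,.2300,.15,86)
```

```text
at [0.5759 0.1564 0.2604] close 110.52 tilt [ 0.001 -0.    -1.   ] q6 -1.7 | dxyz [-0.053   0.0588  0.1104] roll [np.float64(24.52), np.float64(-155.48)] t 14.85
```

step_arm([
  {"dx": -0.027, "dy": 0.03, "dz": 0, "fingers": 1, "roll": 8},
  {"dx": -0.053, "dy": 0.059, "dz": 0.02, "fingers": 1, "roll": 16},
  {"dx": -0.053, "dy": 0.059, "dz": 0.06, "fingers": 1, "roll": 24.5},
  {"dx": -0.053, "dy": 0.059, "dz": 0.1, "fingers": 1, "roll": 24.5},
  {"dx": -0.053, "dy": 0.059, "dz": 0.128, "fingers": 1, "roll": 24.5},
  {"dx": -0.053, "dy": 0.059, "dz": 0.134, "fingers": 1, "roll": 24.5},
  {"dx": -0.053, "dy": 0.059, "dz": 0.134, "fingers": 1, "roll": 24.5},
  {"dx": -0.053, "dy": 0.059, "dz": 0.134, "fingers": 1, "roll": 24.5},
])

```text
time: 15.85
tool_pos: [0.607, 0.2298, 0.1278]
tcp_rot: [0.112, 3.137, 0.002]
wrist_force: [-0.2, -0.7, -1.2]
width: 0.244
grip_force: 81.1
```

Run:
```python
from h import *
c,im,d=snap('wrist','w10'); go(.605,.230,.111,86)
a=cv2.resize(im[210:340,240:400],None,fx=3.5,fy=3.5,interpolation=cv2.INTER_CUBIC)
cv2.imwrite('pics/w10c.png',a)
```

```text
at [0.607  0.2299 0.1279] close 85.9 tilt [ 0.003  0.001 -1.   ] q6 -1.18 | dxyz [ 0.002  -0.      0.0169] roll [np.float64(-0.1), np.float64(179.9)] t 15.9
```

View pics/w10c.png

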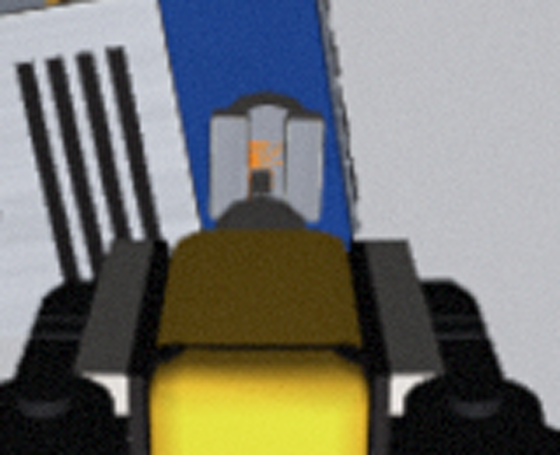

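The slot's walls are at x 249 and 287 and the blade is at 261, so a 0.7 mm shift to the right is needed. The slot is parallel to the blade, which puts the latch at about 81°. I'll turn it a little more.

step_arm([
  {"dx": 0.001, "dy": 0.0007, "dz": 0.005, "fingers": 1, "roll": 0},
  {"dx": 0.001, "dy": 0.0007, "dz": 0.011, "fingers": 1, "roll": 0},
  {"dx": 0.001, "dy": 0.0007, "dz": 0.016, "fingers": 1, "roll": 0},
  {"dx": 0.001, "dy": 0.0007, "dz": 0.0175, "fingers": 1, "roll": 0},
  {"dx": 0.001, "dy": 0.0007, "dz": 0.0175, "fingers": 1, "roll": 0},
  {"dx": 0.001, "dy": 0.0007, "dz": 0.0175, "fingers": 1, "roll": 0},
])

```text
time: 16.65
tool_pos: [0.6047, 0.2305, 0.1108]
tcp_rot: [0.112, 3.139, 0.0]
wrist_force: [-4.9, -2.7, 12.0]
width: 0.249
grip_force: 83.4
```

step_arm([
  {"dx": 0, "dy": 0, "dz": 0, "fingers": 1, "roll": -8},
  {"dx": 0, "dy": 0, "dz": 0, "fingers": 1, "roll": -15},
  {"dx": 0, "dy": 0, "dz": 0, "fingers": 1, "roll": -19},
  {"dx": 0, "dy": 0, "dz": 0, "fingers": 1, "roll": -19},
  {"dx": 0, "dy": 0, "dz": -0.01, "fingers": 1, "roll": -17},
  {"dx": 0, "dy": 0, "dz": -0.03, "fingers": 1, "roll": -17},
  {"dx": 0, "dy": 0, "dz": -0.06, "fingers": 1, "roll": -17},
  {"dx": 0, "dy": 0, "dz": -0.09, "fingers": 1, "roll": -17},
])

```text
time: 17.65
tool_pos: [0.6045, 0.2304, 0.1998]
tcp_rot: [-0.353, 3.122, 0.0]
wrist_force: [0.2, 1.4, -1.0]
width: 0.246
grip_force: 81.2
```

Run:
```python
from h import *
read_camera('scene');read_camera('scene');go(.591,.3455,.2,69)
```

```text
at [0.6075 0.2314 0.2039] close 102.92 tilt [ 0.009  0.003 -1.   ] q6 -1.47 | dxyz [-0.0093  0.1149  0.0041] roll [np.float64(33.92), np.float64(-146.08)] t 17.75
```

step_arm([
  {"dx": -0.006, "dy": 0.04, "dz": 0, "fingers": 1, "roll": 10},
  {"dx": -0.012, "dy": 0.08, "dz": 0, "fingers": 1, "roll": 20},
  {"dx": -0.012, "dy": 0.115, "dz": 0, "fingers": 1, "roll": 30},
  {"dx": -0.012, "dy": 0.115, "dz": 0.03, "fingers": 1, "roll": 34},
  {"dx": -0.012, "dy": 0.115, "dz": 0.06, "fingers": 1, "roll": 34},
  {"dx": -0.012, "dy": 0.115, "dz": 0.08, "fingers": 1, "roll": 34},
  {"dx": -0.012, "dy": 0.115, "dz": 0.08, "fingers": 1, "roll": 34},
  {"dx": -0.012, "dy": 0.115, "dz": 0.08, "fingers": 1, "roll": 34},
])

```text
time: 18.75
tool_pos: [0.5913, 0.3454, 0.1192]
tcp_rot: [0.575, 3.087, 0.001]
wrist_force: [0.6, 0.8, -0.6]
width: 0.248
grip_force: 81.2
```

Run:
```python
from h import *
n,c,im,d=load('w5'); P=cloud('w5'); v,u=np.mgrid[:480,:640]
m=(P[...,2]>.028)&(P[...,2]<.04)&(abs(P[...,0]-.59)<.04)&(abs(P[...,1]-.345)<.04)
print('stand w5',cv2.minAreaRect((toplane('w5',u[m],v[m],.034)[:,:2]*1000).astype(np.float32)))
read_camera('scene');read_camera('scene');c,im,d=snap('wrist','w11');go(.591,.3455,.12,69)
hsv=cv2.cvtColor(im,cv2.COLOR_BGR2HSV).astype(int)
P=cloud('w11'); m=(P[...,2]>.028)&(P[...,2]<.04)&(abs(P[...,0]-.59)<.04)&(abs(P[...,1]-.345)<.04)
print('stand w11',m.sum(),cv2.minAreaRect((toplane('w11',u[m],v[m],.034)[:,:2]*1000).astype(np.float32)))
cv2.imwrite('pics/w11c.png',cv2.resize(im[190:340,220:410],None,fx=4,fy=4,interpolation=cv2.INTER_CUBIC))
```

```text
stand w5 ((592.3074340820312, 345.4309387207031), (46.17736053466797, 46.156166076660156), 68.15689849853516)
at [0.5918 0.3456 0.1202] close 68.9 tilt [ 0.003  0.001 -1.   ] q6 -0.71 | dxyz [ 0.0007 -0.0004  0.0002] roll [np.float64(-0.1), np.float64(179.9)] t 18.9
stand w11 4051 ((591.739501953125, 346.11114501953125), (45.65407943725586, 46.20628356933594), 67.54145812988281)
```

View pics/w11c.png

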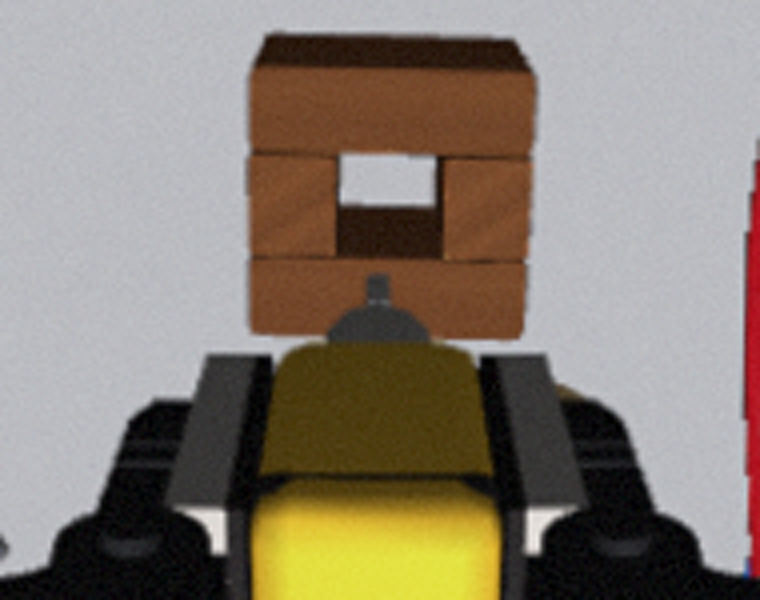

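The crop shows the stand with its hole centred at (390,207) and the blade at (378,285).

Run:
```python
from h import *
def w(x,y,z): return toplane('w11',np.array([220+x/4]),np.array([190+y/4]),z)[0]
h=w(389.5,207,.034); b=w(378,276,.084); t=w(376,540,.1555)
print(h,b,t); s=read_state(); Rm=R.from_rotvec(s['tcp_rot']).as_matrix()
for p in(h,b,t): print(np.round(Rm.T@(p-s['tool_pos'])*1000,1))
```

```text
[0.59268162 0.34568571 0.034     ] [0.58660766 0.34582283 0.084     ] [0.58464225 0.3460866  0.1555    ]
[-0.7  0.2 86.2]
[ 4.9 -1.8 36.2]
[  6.7  -2.1 -35.3]
```

step_arm([
  {"dx": 0.001, "dy": 0.002, "dz": 0.0, "fingers": 1, "roll": 0},
  {"dx": 0.001, "dy": 0.002, "dz": 0.03, "fingers": 1, "roll": 0},
  {"dx": 0.001, "dy": 0.002, "dz": 0.05, "fingers": 1, "roll": 0},
  {"dx": 0.001, "dy": 0.002, "dz": 0.058, "fingers": 1, "roll": 0},
  {"dx": 0.001, "dy": 0.002, "dz": 0.066, "fingers": 1, "roll": 0},
  {"dx": 0.001, "dy": 0.002, "dz": 0.07, "fingers": 1, "roll": 0},
  {"dx": 0.001, "dy": 0.002, "dz": 0.072, "fingers": 1, "roll": 0},
])

```text
time: 19.77
tool_pos: [0.5904, 0.3476, 0.0464]
tcp_rot: [0.575, 3.088, 0.0]
wrist_force: [-0.3, 0.4, -1.0]
width: 0.249
grip_force: 81.5
```

step_arm([
  {"dx": 0, "dy": 0, "dz": 0.004, "fingers": 1, "roll": 0},
  {"dx": 0, "dy": 0, "dz": 0.007, "fingers": 1, "roll": 0},
  {"dx": 0, "dy": 0, "dz": 0.007, "fingers": 1, "roll": 0},
  {"dx": 0, "dy": 0, "dz": 0.007, "fingers": 1, "roll": 0},
])

```text
time: 20.27
tool_pos: [0.5905, 0.3476, 0.0401]
tcp_rot: [0.575, 3.088, 0.0]
wrist_force: [-1.4, -1.7, 5.5]
width: 0.249
grip_force: 81.7
```

step_arm([
  {"dx": 0, "dy": 0, "dz": 0, "fingers": -1, "roll": 0},
  {"dx": 0, "dy": 0, "dz": 0, "fingers": -1, "roll": 0},
  {"dx": 0, "dy": 0, "dz": 0, "fingers": -1, "roll": 0},
  {"dx": 0, "dy": 0, "dz": 0, "fingers": -1, "roll": 0},
  {"dx": 0, "dy": 0, "dz": -0.05, "fingers": -1, "roll": 0},
  {"dx": 0, "dy": 0, "dz": -0.1, "fingers": -1, "roll": 0},
  {"dx": 0, "dy": 0, "dz": -0.16, "fingers": -1, "roll": 0},
  {"dx": 0, "dy": 0, "dz": -0.16, "fingers": -1, "roll": 0},
])

```text
time: 21.28
tool_pos: [0.5944, 0.3496, 0.2076]
tcp_rot: [0.573, 3.078, 0.014]
wrist_force: [0.9, -0.2, 0.4]
width: 0.999
grip_force: 0.0
```

Run:
```python
from h import *
G={}
for t in('w2','w3','scene0'):
    n,c,im,d=load(t); P=cloud(t); hsv=cv2.cvtColor(im,cv2.COLOR_BGR2HSV).astype(int)
    occ=((P[...,2]>.006)|(hsv[...,1]>70)|(hsv[...,2]<110))&(d>0)
    m=(P[...,2]<.3)&(d>0)
    for (x,y,z),o in zip(P[m],occ[m]):
        k=(int(x//.01),int(y//.01)); a=G.setdefault(k,[0,0]); a[int(o)]+=1
print('y:',' '.join(f'{j:3d}' for j in range(40,-15,-5)))
for i in range(36,82):
    print(i,''.join(('.' if a[0]>3*a[1] else '#') if (a:=G.get((i,j))) else '?' for j in range(42,-14,-1)))
```

```text
y:  40  35  30  25  20  15  10   5   0  -5 -10
36 ..............########..................................
37 ...................##..##...............................
38 .............#.......#...#..............................
39 ............##.......##...#.............................
40 ............###........#...##...........................
41 ............###.........#...#...........................
42 ............###..........##..#.....................####.
43 ...........................#..#....................####.
44 ............................#.#....................####.
45 ...........###..........##...#.#...............#..####..
46 .#######...######...######....#.#..............##.###...
47 .#######...#######.########...#.#...............#####...
48 .#######..########.########....#.#.........#....####....
49 .#######..########..#######.....##.....####....#####....
50 .#######..#######...#######.....###...#############.....
51 .#######......###...###..........##...##############....
52 ..................................##################....
53 ..............................
[... 1006 characters left out ...]
........................################
71 .....###................................################
72 ......##................................####.?##########
73 ......##................................################
74 ..###############..###....................##############
75 ...##################################..........#########
76 ..###################################...........########
77 ..###################################............#######
78 .?###################################............#######
79 .?###################################..........#.#######
80 .?######################?############...........########
81 ??#####################?#############............#######
```

Run:
```python
from h import *
read_camera('scene');read_camera('scene');read_camera('scene');read_camera('scene');go(.6095,.169,.16,5.5)
```

```text
at [0.5893 0.3468 0.1973] close 68.91 tilt [-0.003 -0.002 -1.   ] q6 -0.71 | dxyz [-0.0829 -0.1586  0.0375] roll [np.float64(63.41), np.float64(-116.59)] t 21.48
```

step_arm([
  {"dx": -0.025, "dy": -0.05, "dz": 0, "fingers": -1, "roll": 10},
  {"dx": -0.05, "dy": -0.1, "dz": 0, "fingers": -1, "roll": 20},
  {"dx": -0.075, "dy": -0.14, "dz": 0, "fingers": -1, "roll": 30},
  {"dx": -0.082, "dy": -0.16, "dz": 0, "fingers": -1, "roll": 40},
  {"dx": -0.082, "dy": -0.16, "dz": 0.02, "fingers": -1, "roll": 50},
  {"dx": -0.082, "dy": -0.16, "dz": 0.04, "fingers": -1, "roll": 60},
  {"dx": -0.082, "dy": -0.16, "dz": 0.04, "fingers": -1, "roll": 63.4},
  {"dx": -0.082, "dy": -0.16, "dz": 0.04, "fingers": -1, "roll": 63.4},
])

```text
time: 22.48
tool_pos: [0.6076, 0.1682, 0.1563]
tcp_rot: [-2.109, -2.324, 0.006]
wrist_force: [0.8, 0.0, 0.7]
width: 1.0
grip_force: 0.0
```

Run:
```python
from h import *
read_camera('scene');read_camera('scene');read_camera('scene')
c,im,d=snap('wrist','w12'); P=cloud('w12'); hsv=cv2.cvtColor(im,cv2.COLOR_BGR2HSV).astype(int); H,S,V=hsv[...,0],hsv[...,1],hsv[...,2]
v,u=np.mgrid[:480,:640]
go(.6105,.169,.073,5.5)
m=(V<60)&(P[...,2]>.086)&(P[...,2]<.095)&(abs(P[...,0]-.61)<.04)&(abs(P[...,1]-.169)<.04)
print('bar',m.sum(),cv2.minAreaRect((toplane('w12',u[m],v[m],.090)[:,:2]*1000).astype(np.float32)))
for nm,ctr in (('L',(.6045,.2298)),('R',(.6155,.1062))):
    m=(S>110)&(V>60)&(abs(H-13)<9)&(np.hypot(P[...,0]-ctr[0],P[...,1]-ctr[1])<.03)&(P[...,2]>.065)
    if m.sum():Q=toplane('w12',u[m],v[m],.075)[:,:2]*1000; print(nm,m.sum(),cv2.minAreaRect(Q.astype(np.float32)))
```

```text
at [0.6092 0.1687 0.1589] close 5.56 tilt [-0.001 -0.    -1.   ] q6 0.13 | dxyz [0.0002 0.0014 0.0859] roll [np.float64(0.06), np.float64(-179.94)] t 22.68
bar 1163 ((609.5780029296875, 168.34022521972656), (13.155363082885742, 32.461421966552734), 5.182384490966797)
L 487 ((501.87054443359375, 106.43899536132812), (419.9791259765625, 273.0701904296875), 33.583858489990234)
R 283 ((606.09228515625, 104.93541717529297), (23.759233474731445, 10.457734107971191), 6.161208152770996)
```

step_arm([
  {"dx": 0, "dy": 0.001, "dz": 0.04, "fingers": -1, "roll": 0},
  {"dx": 0, "dy": 0.001, "dz": 0.07, "fingers": -1, "roll": 0},
  {"dx": 0, "dy": 0.001, "dz": 0.083, "fingers": -1, "roll": 0},
  {"dx": 0, "dy": 0.001, "dz": 0.085, "fingers": 0, "roll": 0},
  {"dx": 0, "dy": 0.001, "dz": 0.085, "fingers": 1, "roll": 0},
  {"dx": 0, "dy": 0.001, "dz": 0.085, "fingers": 1, "roll": 0},
  {"dx": 0, "dy": 0.001, "dz": 0.085, "fingers": 1, "roll": 0},
  {"dx": 0, "dy": 0.001, "dz": 0.085, "fingers": 1, "roll": 0},
], squeeze=50)

```text
time: 23.68
tool_pos: [0.6113, 0.169, 0.0757]
tcp_rot: [2.111, 2.325, 0.003]
wrist_force: [-0.0, -0.4, 5.1]
width: 0.145
grip_force: 51.4
```

step_arm([
  {"dx": 0, "dy": 0, "dz": 0, "fingers": 1, "roll": 0},
  {"dx": 0, "dy": 0, "dz": 0, "fingers": 1, "roll": 0},
])

```text
time: 23.92
tool_pos: [0.6114, 0.169, 0.0757]
tcp_rot: [2.111, 2.325, 0.003]
wrist_force: [-0.5, 0.3, 5.5]
width: 0.15
grip_force: 51.6
```

step_arm([
  {"dx": 0, "dy": 0, "dz": -0.005, "fingers": 1, "roll": 0},
  {"dx": 0, "dy": 0, "dz": -0.012, "fingers": 1, "roll": 0},
  {"dx": 0, "dy": 0, "dz": -0.02, "fingers": 1, "roll": 0},
  {"dx": 0, "dy": 0, "dz": -0.03, "fingers": 1, "roll": 0},
])

```text
time: 24.42
tool_pos: [0.61, 0.1687, 0.1045]
tcp_rot: [-2.112, -2.325, 0.001]
wrist_force: [-0.1, 0.2, -2.5]
width: 0.15
grip_force: 50.6
```

step_arm([
  {"dx": 0, "dy": 0, "dz": -0.05, "fingers": 1, "roll": 0},
  {"dx": 0.03, "dy": 0.02, "dz": -0.07, "fingers": 1, "roll": -9},
  {"dx": 0.06, "dy": 0.04, "dz": -0.07, "fingers": 1, "roll": -19},
  {"dx": 0.09, "dy": 0.06, "dz": -0.07, "fingers": 1, "roll": -29},
  {"dx": 0.1067, "dy": 0.07, "dz": -0.07, "fingers": 1, "roll": -39},
  {"dx": 0.1067, "dy": 0.07, "dz": -0.07, "fingers": 1, "roll": -49},
  {"dx": 0.1067, "dy": 0.07, "dz": -0.07, "fingers": 1, "roll": -59},
  {"dx": 0.1067, "dy": 0.07, "dz": -0.07, "fingers": 1, "roll": -69},
])

```text
time: 25.42
tool_pos: [0.6697, 0.2818, 0.1746]
tcp_rot: [0.414, 3.114, -0.0]
wrist_force: [-0.4, -0.2, -0.9]
width: 0.15
grip_force: 50.6
```

step_arm([
  {"dx": 0, "dy": 0, "dz": 0.02, "fingers": 1, "roll": -9},
  {"dx": 0, "dy": 0, "dz": 0.05, "fingers": 1, "roll": -15.5},
  {"dx": 0, "dy": 0, "dz": 0.09, "fingers": 1, "roll": -15.5},
  {"dx": 0, "dy": 0, "dz": 0.12, "fingers": 1, "roll": -15.5},
  {"dx": 0, "dy": 0, "dz": 0.13, "fingers": 1, "roll": -15.5},
  {"dx": 0, "dy": 0, "dz": 0.13, "fingers": 1, "roll": -15.5},
  {"dx": 0, "dy": 0, "dz": 0.13, "fingers": 1, "roll": -15.5},
])

```text
time: 26.3
tool_pos: [0.6713, 0.2822, 0.0465]
tcp_rot: [-0.0, 3.138, 0.002]
wrist_force: [-0.2, -0.9, -1.7]
width: 0.149
grip_force: 50.6
```

Run:
```python
from h import *
go(.67,.282,.010,90); c,im,d=snap('wrist','w13'); P=cloud('w13'); print(read_state()['q'])
v,u=np.mgrid[:480,:640]
hsv=cv2.cvtColor(im,cv2.COLOR_BGR2HSV).astype(int)
m=(P[...,2]>.009)&(P[...,2]<.018)&(np.hypot(P[...,0]-.667,P[...,1]-.343)<.033); Q=toplane('w13',u[m],v[m],.014)*1000
print('compass',m.sum(),cv2.minEnclosingCircle(Q[:,:2].astype(np.float32)))
m=(hsv[...,1]<60)&(hsv[...,2]>130)&(P[...,2]>.028)&(P[...,2]<.06)&(abs(P[...,1]-.28)<.05);Q=toplane('w13',u[m],v[m],np.median(P[m][:,2]))*1000
print('panel',m.sum(),np.median(P[m],0),cv2.minAreaRect(Q[:,:2].astype(np.float32)))
```

```text
at [0.6713 0.2822 0.0465] close 90.01 tilt [ 0.003  0.001 -1.   ] q6 -1.21 | dxyz [ 0.0014 -0.0003  0.0365] roll [np.float64(0.01), np.float64(-179.99)] t 26.3
[ 3.63814362e-01  5.08537751e-01  1.62785030e+00 -2.41898059e-07
  1.00151900e+00 -1.20715367e+00]
compass 1414 ((661.9209594726562, 343.25946044921875), 23.51740264892578)
panel 11976 [0.64722115 0.27897975 0.04074059] ((641.8838500976562, 273.4688415527344), (155.9553680419922, 71.41847229003906), 4.3644118309021)
```

step_arm([
  {"dx": 0, "dy": 0, "dz": 0.02, "fingers": 1, "roll": 0},
  {"dx": 0, "dy": 0, "dz": 0.03, "fingers": 1, "roll": 0},
  {"dx": 0, "dy": 0, "dz": 0.034, "fingers": 1, "roll": 0},
  {"dx": 0, "dy": 0, "dz": 0.035, "fingers": 1, "roll": 0},
  {"dx": 0, "dy": 0, "dz": 0.035, "fingers": 1, "roll": 0},
  {"dx": 0, "dy": 0, "dz": 0.035, "fingers": 1, "roll": 0},
])

```text
time: 27.1
tool_pos: [0.669, 0.2814, 0.0098]
tcp_rot: [0.0, -3.14, 0.001]
wrist_force: [-3.4, -2.5, 5.3]
width: 0.146
grip_force: 51.5
```

Contact is felt. I'll release with the fingers only slightly open and lift.

step_arm([
  {"dx": 0, "dy": 0, "dz": 0, "fingers": 0.3, "roll": 0},
  {"dx": 0, "dy": 0, "dz": 0, "fingers": 0.3, "roll": 0},
  {"dx": 0, "dy": 0, "dz": 0, "fingers": 0.3, "roll": 0},
  {"dx": 0, "dy": 0, "dz": -0.03, "fingers": 0.3, "roll": 0},
  {"dx": 0, "dy": 0, "dz": -0.08, "fingers": 0.3, "roll": 0},
  {"dx": 0, "dy": 0, "dz": -0.14, "fingers": -1, "roll": 0},
  {"dx": 0, "dy": 0, "dz": -0.19, "fingers": -1, "roll": 0},
  {"dx": 0, "dy": 0, "dz": -0.19, "fingers": -1, "roll": 0},
])

```text
time: 28.1
tool_pos: [0.6735, 0.2831, 0.207]
tcp_rot: [-0.0, 3.13, 0.007]
wrist_force: [-1.0, 0.1, 0.2]
width: 0.964
grip_force: 0.0
```

Run:
```python
from h import *
read_camera('scene');read_camera('scene');read_camera('scene')
c,im,d=snap('wrist','w14'); P=cloud('w14'); v,u=np.mgrid[:480,:640]
m=(P[...,2]>.02)&(P[...,2]<.028)&(np.hypot(P[...,0]-.67,P[...,1]-.281)<.04); Q=toplane('w14',u[m],v[m],.024)*1000
print('bar',m.sum(),cv2.minAreaRect(Q[:,:2].astype(np.float32)),np.median(P[m][:,2]))
go(.4915,.386,.1,0)
```

```text
bar 590 ((667.2070922851562, 278.8896179199219), (32.91650390625, 13.194845199584961), 0.02184360660612583) 0.02373613673080549
at [0.6685 0.2812 0.1969] close 90.01 tilt [-0.003 -0.001 -1.   ] q6 -1.21 | dxyz [0.1767 0.105  0.0973] roll [np.float64(-89.99), np.float64(90.01)] t 28.3
```

step_arm([
  {"dx": 0.04, "dy": 0.025, "dz": 0, "fingers": -1, "roll": 10},
  {"dx": 0.08, "dy": 0.05, "dz": 0, "fingers": -1, "roll": 20},
  {"dx": 0.12, "dy": 0.075, "dz": 0, "fingers": -1, "roll": 30},
  {"dx": 0.16, "dy": 0.1, "dz": 0, "fingers": -1, "roll": 40},
  {"dx": 0.179, "dy": 0.1045, "dz": 0, "fingers": -1, "roll": 50},
  {"dx": 0.179, "dy": 0.1045, "dz": 0, "fingers": -1, "roll": 60},
  {"dx": 0.179, "dy": 0.1045, "dz": 0, "fingers": -1, "roll": 70},
  {"dx": 0.179, "dy": 0.1045, "dz": 0, "fingers": -1, "roll": 80},
])

```text
time: 29.3
tool_pos: [0.4893, 0.3853, 0.1963]
tcp_rot: [-2.025, -2.4, 0.007]
wrist_force: [-0.0, 0.1, 0.5]
width: 0.996
grip_force: 0.0
```

step_arm([
  {"dx": 0, "dy": 0, "dz": 0.04, "fingers": -1, "roll": 10},
  {"dx": 0, "dy": 0, "dz": 0.08, "fingers": -1, "roll": 11.8},
  {"dx": 0, "dy": 0, "dz": 0.1, "fingers": -1, "roll": 11.8},
  {"dx": 0, "dy": 0, "dz": 0.1, "fingers": -1, "roll": 11.8},
  {"dx": 0, "dy": 0, "dz": 0.1, "fingers": -1, "roll": 11.8},
])

```text
time: 29.92
tool_pos: [0.4915, 0.3867, 0.1004]
tcp_rot: [2.255, 2.187, 0.003]
wrist_force: [0.6, 0.1, 0.1]
width: 1.0
grip_force: 0.0
```

```bash
cat >> h.py <<'E'
def board(tag,col,zt=.017,near=None,rad=.06):
    n,c,im,d=load(tag); P=cloud(tag); hsv=cv2.cvtColor(im,cv2.COLOR_BGR2HSV).astype(int); H,S,V=hsv[...,0],hsv[...,1],hsv[...,2]
    h={'green':abs(H-60)<18,'blue':abs(H-110)<15,'red':(H<8)|(H>172)}[col]
    m=h&(S>110)&(V>50)&(abs(P[...,2]-zt)<.008)&(d>0)
    if near is not None: m&=np.hypot(P[...,0]-near[0],P[...,1]-near[1])<rad
    v,u=np.nonzero(m); r=cv2.minAreaRect((toplane(tag,u,v,zt)[:,:2]*1000).astype(np.float32))
    (w,h_),a=r[1],r[2]; xa=a if w<h_ else a+90   # angle of board x (short side)
    print(col,len(u),np.round(r[0],1),np.round(r[1],1),'xdir',round((xa+90)%180-90,1))
    k=(V<75)&(abs(P[...,2]-zt-.012)<.005)&(np.hypot(P[...,0]-r[0][0]/1e3,P[...,1]-r[0][1]/1e3)<.025)&(d>0); v,u=np.nonzero(k)
    if len(u)>20: r=cv2.minAreaRect((toplane(tag,u,v,zt+.012)[:,:2]*1000).astype(np.float32)); print(' sink',len(u),np.round(r[0],1),np.round(r[1],1),round(r[2],1))
E
python3 - <<'E'
from h import *
for i in range(3): read_camera('scene')
snap('wrist','w15'); board('w15','green',near=(.491,.386)); go(.491,.386,.02,-1.8)
snap('side','s2'); board('s2','blue',near=(.486,.2),rad=.1);board('s2','red',near=(.486,.29),rad=.1)
E
```

```text
green 5020 [490.9 385.1] [65.5 49.6] xdir -1.8
 sink 569 [490.9 385.7] [30.5 15.1] 87.6
at [0.4918 0.3869 0.1012] close -1.79 tilt [ 0.003  0.002 -1.   ] q6 0.66 | dxyz [-0.0011 -0.001   0.0812] roll [np.float64(0.01), np.float64(-179.99)] t 30.12
blue 218 [517.  208.5] [129.8  73.5] xdir -83.3
red 321 [485.5 293.2] [48.8 70.8] xdir 14.7
```

step_arm([
  {"dx": -0.001, "dy": 0.001, "dz": 0.04, "fingers": -1, "roll": 0},
  {"dx": -0.001, "dy": 0.001, "dz": 0.07, "fingers": -1, "roll": 0},
  {"dx": -0.001, "dy": 0.001, "dz": 0.0785, "fingers": -1, "roll": 0},
  {"dx": -0.001, "dy": 0.001, "dz": 0.0785, "fingers": 0, "roll": 0},
  {"dx": -0.001, "dy": 0.001, "dz": 0.0785, "fingers": 1, "roll": 0},
  {"dx": -0.001, "dy": 0.001, "dz": 0.0785, "fingers": 1, "roll": 0},
  {"dx": -0.001, "dy": 0.001, "dz": 0.0785, "fingers": 1, "roll": 0},
  {"dx": -0.001, "dy": 0.001, "dz": 0.0785, "fingers": 1, "roll": 0},
], squeeze=50)

```text
time: 31.18
tool_pos: [0.4925, 0.3856, 0.0221]
tcp_rot: [2.256, 2.186, 0.003]
wrist_force: [-0.2, 0.0, 5.4]
width: 0.164
grip_force: 50.3
```

step_arm([
  {"dx": 0, "dy": 0, "dz": 0, "fingers": 1, "roll": 0},
  {"dx": 0, "dy": 0, "dz": 0, "fingers": 1, "roll": 0},
])

```text
time: 31.42
tool_pos: [0.4925, 0.3856, 0.022]
tcp_rot: [2.256, 2.186, 0.003]
wrist_force: [-0.6, -0.5, 5.2]
width: 0.164
grip_force: 50.3
```

step_arm([
  {"dx": 0, "dy": 0, "dz": -0.05, "fingers": 1, "roll": 0},
  {"dx": 0, "dy": 0, "dz": -0.11, "fingers": 1, "roll": 0},
  {"dx": -0.04, "dy": 0.025, "dz": -0.13, "fingers": 1, "roll": 0},
  {"dx": -0.09, "dy": 0.05, "dz": -0.13, "fingers": 1, "roll": 0},
  {"dx": -0.14, "dy": 0.08, "dz": -0.13, "fingers": 1, "roll": -6.9},
  {"dx": -0.19, "dy": 0.11, "dz": -0.13, "fingers": 1, "roll": -6.9},
  {"dx": -0.213, "dy": 0.125, "dz": -0.13, "fingers": 1, "roll": -6.9},
  {"dx": -0.213, "dy": 0.125, "dz": -0.13, "fingers": 1, "roll": -6.9},
])

```text
time: 32.42
tool_pos: [0.6105, 0.166, 0.1501]
tcp_rot: [-2.124, -2.314, 0.001]
wrist_force: [-0.7, 1.3, -1.3]
width: 0.167
grip_force: 49.6
```

Run:
```python
from h import *
for i in range(6): read_camera('scene')
go(.6105,.1688,.15,5.1)
n='w16'; c,im,d=snap('wrist',n); P=cloud(n); s=read_state(); zt=s['tool_pos'][2]-.005
board(n,'green',zt=zt,near=s['tool_pos'][:2]+0)
hsv=cv2.cvtColor(im,cv2.COLOR_BGR2HSV).astype(int); H,S,V=hsv[...,0],hsv[...,1],hsv[...,2]
m=(S>110)&(V>60)&(abs(H-110)<15)&(abs(P[...,2]-.066)<.006)&(np.hypot(P[...,0]-.61,P[...,1]-.169)<.095); v,u=np.nonzero(m)
print('frame',len(u),cv2.minAreaRect((toplane(n,u,v,.066)[:,:2]*1000).astype(np.float32)))
cv2.imwrite('pics/w16c.png',cv2.resize(im[130:400,160:480],None,fx=2.2,fy=2.2,interpolation=cv2.INTER_CUBIC))
```

```text
at [0.6093 0.1694 0.1506] close 5.2 tilt [-0.  0. -1.] q6 0.14 | dxyz [-0.0007  0.0011  0.0006] roll [np.float64(0.1), np.float64(-179.9)] t 32.73
green 6185 [608.4 169.4] [49.7 66.3] xdir 5.2
 sink 734 [608.1 170.1] [32.5 32.7] 51.5
frame 4254 ((605.251953125, 223.97325134277344), (66.51982879638672, 33.02372741699219), 5.17368745803833)
```

View pics/w16c.png

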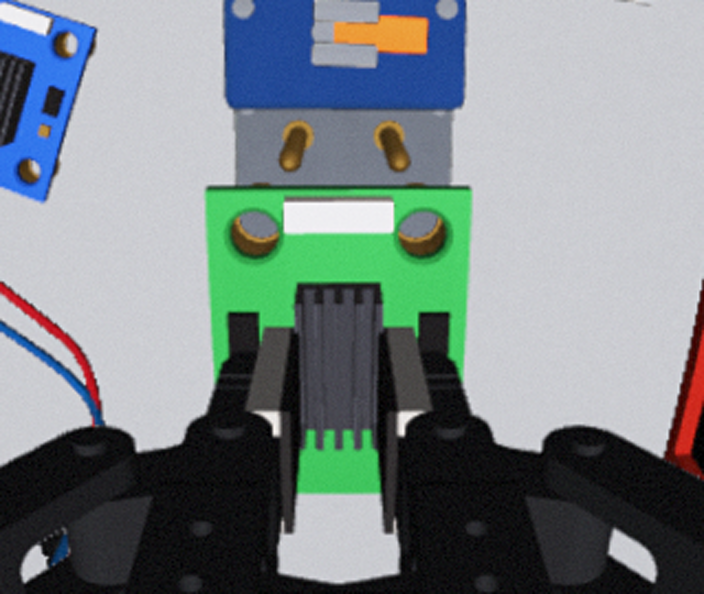

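The board hangs level. The +y posts have tips at (288,165) and (402,165), and the board's hole rims are at (255,233) and (422,231). The left tongue lies along the rail. I'll compute the offset from these.

Run:
```python
from h import *
s=read_state(); Rm=R.from_rotvec(s['tcp_rot']).as_matrix(); zt=s['tool_pos'][2]-.005
def w(x,y,z): p=toplane('w16',np.array([160+x/2.2]),np.array([130+y/2.2]),z)[0]; return np.round(p*1000,1),np.round(Rm.T@(p-s['tool_pos'])*1000,1)
for a in ((288,165),(402,165)): print('tip',*w(*a,.061))
for a in ((298,133),(388,133)): print('base',*w(*a,.006))
for a in ((255,233),(422,231)): print('hole',*w(*a,zt))
go(0,0,0)
```

```text
tip [592.3 188.8  61. ] [ 20.9 -15.3  89.7]
tip [625.1 191.8  61. ] [20.9 17.7 89.7]
base [592.4 189.9   6. ] [ 22.  -15.  144.7]
base [624.2 192.8   6. ] [ 22.   17.  144.7]
hole [590.8 191.8 145.7] [ 24.  -16.5   5. ]
hole [622.  195.  145.7] [24.4 14.9  5. ]
at [0.6094 0.1694 0.1507] close 5.2 tilt [-0.  0. -1.] q6 0.14 | dxyz [-0.1134 -0.6222  0.1509] roll [] t 32.77
```

step_arm([
  {"dx": -0.0026, "dy": 0.0018, "dz": 0.0, "fingers": 1, "roll": 0},
  {"dx": -0.0026, "dy": 0.0018, "dz": 0.03, "fingers": 1, "roll": 0},
  {"dx": -0.0026, "dy": 0.0018, "dz": 0.055, "fingers": 1, "roll": 0},
  {"dx": -0.0026, "dy": 0.0018, "dz": 0.065, "fingers": 1, "roll": 0},
  {"dx": -0.0026, "dy": 0.0018, "dz": 0.07, "fingers": 1, "roll": 0},
  {"dx": -0.0026, "dy": 0.0018, "dz": 0.075, "fingers": 1, "roll": 0},
  {"dx": -0.0026, "dy": 0.0018, "dz": 0.08, "fingers": 1, "roll": 0},
  {"dx": -0.0026, "dy": 0.0018, "dz": 0.08, "fingers": 1, "roll": 0},
])

```text
time: 33.78
tool_pos: [0.6125, 0.1663, 0.071]
tcp_rot: [2.12, 2.318, 0.002]
wrist_force: [1.4, 2.7, -2.4]
width: 0.166
grip_force: 49.4
```

step_arm([
  {"dx": 0.0003, "dy": 0, "dz": 0.008, "fingers": 1, "roll": 0},
  {"dx": 0.0003, "dy": 0, "dz": 0.016, "fingers": 1, "roll": 0},
  {"dx": 0.0003, "dy": 0, "dz": 0.024, "fingers": 1, "roll": 0},
  {"dx": 0.0003, "dy": 0, "dz": 0.03, "fingers": 1, "roll": 0},
  {"dx": 0.0003, "dy": 0, "dz": 0.036, "fingers": 1, "roll": 0},
  {"dx": 0.0003, "dy": 0, "dz": 0.038, "fingers": 1, "roll": 0},
  {"dx": 0.0003, "dy": 0, "dz": 0.038, "fingers": 1, "roll": 0},
])

```text
time: 34.65
tool_pos: [0.6115, 0.1665, 0.032]
tcp_rot: [-2.12, -2.317, 0.001]
wrist_force: [-1.5, 5.2, -0.3]
width: 0.167
grip_force: 49.6
```

step_arm([
  {"dx": 0.0006, "dy": 0, "dz": 0.0, "fingers": 1, "roll": 0},
  {"dx": 0.0006, "dy": 0, "dz": 0.003, "fingers": 1, "roll": 0},
  {"dx": 0.0006, "dy": 0, "dz": 0.005, "fingers": 1, "roll": 0},
  {"dx": 0.0006, "dy": 0, "dz": 0.005, "fingers": 1, "roll": 0},
  {"dx": 0.0006, "dy": 0, "dz": 0.005, "fingers": 1, "roll": 0},
])

```text
time: 35.28
tool_pos: [0.6117, 0.1667, 0.0281]
tcp_rot: [-2.12, -2.318, 0.001]
wrist_force: [-5.2, 2.6, 3.6]
width: 0.168
grip_force: 50.2
```

step_arm([
  {"dx": 0, "dy": 0, "dz": 0, "fingers": -1, "roll": 0},
  {"dx": 0, "dy": 0, "dz": 0, "fingers": -1, "roll": 0},
  {"dx": 0, "dy": 0, "dz": 0, "fingers": -1, "roll": 0},
  {"dx": 0, "dy": 0, "dz": 0, "fingers": -1, "roll": 0},
  {"dx": 0, "dy": 0, "dz": -0.03, "fingers": -1, "roll": 0},
  {"dx": 0, "dy": 0, "dz": -0.08, "fingers": -1, "roll": 0},
  {"dx": 0, "dy": 0, "dz": -0.14, "fingers": -1, "roll": 0},
  {"dx": 0, "dy": 0, "dz": -0.16, "fingers": -1, "roll": 0},
])

```text
time: 36.28
tool_pos: [0.6148, 0.1673, 0.1934]
tcp_rot: [2.117, 2.315, 0.011]
wrist_force: [0.1, -0.6, 0.3]
width: 1.0
grip_force: 0.0
```

step_arm([
  {"dx": 0.01, "dy": -0.04, "dz": -0.01, "fingers": -1, "roll": 10},
  {"dx": 0.02, "dy": -0.08, "dz": -0.01, "fingers": -1, "roll": 20},
  {"dx": 0.04, "dy": -0.12, "dz": -0.01, "fingers": -1, "roll": 20.8},
  {"dx": 0.042, "dy": -0.12, "dz": 0.03, "fingers": -1, "roll": 20.8},
  {"dx": 0.042, "dy": -0.12, "dz": 0.06, "fingers": -1, "roll": 20.8},
  {"dx": 0.042, "dy": -0.12, "dz": 0.08, "fingers": -1, "roll": 20.8},
  {"dx": 0.042, "dy": -0.12, "dz": 0.08, "fingers": -1, "roll": 20.8},
  {"dx": 0.042, "dy": -0.12, "dz": 0.08, "fingers": -1, "roll": 20.8},
])

```text
time: 37.28
tool_pos: [0.489, 0.1979, 0.1082]
tcp_rot: [2.504, 1.897, 0.0]
wrist_force: [-0.3, -0.2, 0.8]
width: 0.998
grip_force: 0.0
```

Run:
```python
from h import *
for i in range(5): read_camera('scene')
go(.4865,.1985,.1,-15.6); snap('wrist','w17'); board('w17','blue',near=(.486,.198),rad=.05)
c,im,d=snap('wrist','w18'); go(.4865,.1985,.1,-15.6)
# level of seated green board (scene camera)
snap('scene','sc2'); snap('side','s3')
for t in('sc2','s3'):
    n,c,im,d=load(t); P=cloud(t); hsv=cv2.cvtColor(im,cv2.COLOR_BGR2HSV).astype(int)
    m=(abs(hsv[...,0]-60)<18)&(hsv[...,1]>110)&(np.hypot(P[...,0]-.61,P[...,1]-.168)<.05)&(d>0); Q=P[m]
    if len(Q)>10: print(t,len(Q),np.percentile(Q[:,2],[5,50,95]).round(4))
```

```text
at [0.4894 0.1981 0.1088] close -15.7 tilt [ 0.002  0.001 -1.   ] q6 0.61 | dxyz [-0.0004 -0.0029  0.0088] roll [np.float64(-0.1), np.float64(179.9)] t 37.52
blue 4913 [486.4 198.1] [65.8 50. ] xdir -15.6
 sink 490 [486.6 199.1] [29.9 14.6] 74.2
at [0.4891 0.198  0.1085] close -15.69 tilt [ 0.001  0.    -1.   ] q6 0.61 | dxyz [-0.0002 -0.0026  0.0085] roll [np.float64(-0.09), np.float64(179.91)] t 37.62
sc2 70 [0.0212 0.0236 0.0272]
s3 24 [0.0204 0.0234 0.0254]
```

step_arm([
  {"dx": 0, "dy": -0.0008, "dz": 0.04, "fingers": -1, "roll": 0},
  {"dx": 0, "dy": -0.0008, "dz": 0.075, "fingers": -1, "roll": 0},
  {"dx": 0, "dy": -0.0008, "dz": 0.086, "fingers": -1, "roll": 0},
  {"dx": 0, "dy": -0.0008, "dz": 0.086, "fingers": 0, "roll": 0},
  {"dx": 0, "dy": -0.0008, "dz": 0.086, "fingers": 1, "roll": 0},
  {"dx": 0, "dy": -0.0008, "dz": 0.086, "fingers": 1, "roll": 0},
  {"dx": 0, "dy": -0.0008, "dz": 0.086, "fingers": 1, "roll": 0},
  {"dx": 0, "dy": -0.0008, "dz": 0.086, "fingers": 1, "roll": 0},
], squeeze=50)

```text
time: 38.72
tool_pos: [0.4888, 0.1985, 0.0231]
tcp_rot: [2.503, 1.897, 0.003]
wrist_force: [-1.0, -0.8, 5.8]
width: 0.168
grip_force: 49.6
```

step_arm([
  {"dx": 0, "dy": 0, "dz": 0, "fingers": 1, "roll": 0},
  {"dx": 0, "dy": 0, "dz": 0, "fingers": 1, "roll": 0},
])

```text
time: 38.98
tool_pos: [0.4888, 0.1985, 0.0231]
tcp_rot: [2.503, 1.897, 0.003]
wrist_force: [-1.2, -1.5, 6.3]
width: 0.165
grip_force: 49.6
```

step_arm([
  {"dx": 0, "dy": 0, "dz": -0.05, "fingers": 1, "roll": 0},
  {"dx": 0, "dy": 0, "dz": -0.11, "fingers": 1, "roll": 0},
  {"dx": 0, "dy": 0.04, "dz": -0.127, "fingers": 1, "roll": -7},
  {"dx": 0, "dy": 0.08, "dz": -0.127, "fingers": 1, "roll": -14},
  {"dx": 0.003, "dy": 0.11, "dz": -0.127, "fingers": 1, "roll": -20.9},
  {"dx": 0.003, "dy": 0.127, "dz": -0.127, "fingers": 1, "roll": -20.9},
  {"dx": 0.003, "dy": 0.127, "dz": -0.127, "fingers": 1, "roll": -20.9},
  {"dx": 0.003, "dy": 0.127, "dz": -0.127, "fingers": 1, "roll": -20.9},
])

```text
time: 39.98
tool_pos: [0.6096, 0.1668, 0.1481]
tcp_rot: [-2.118, -2.318, 0.002]
wrist_force: [-0.4, -0.5, -1.0]
width: 0.166
grip_force: 49.4
```

Run:
```python
from h import *
for i in range(6): read_camera('scene')
c,im,d=snap('wrist','w19'); go(.6117,.1669,.15,5.2); s=read_state(); board('w19','blue',zt=s['tool_pos'][2]-.006,near=s['tool_pos'][:2],rad=.055)
```

```text
at [0.6106 0.1669 0.149 ] close 5.22 tilt [ 0.  0. -1.] q6 0.14 | dxyz [-0.0001  0.0011 -0.001 ] roll [np.float64(0.02), np.float64(-179.98)] t 40.33
blue 6203 [609.6 166.3] [49.9 66.4] xdir 5.2
 sink 762 [609.2 167.1] [32.7 33. ] 52.0
```

step_arm([
  {"dx": 0.0008, "dy": 0.001, "dz": 0.0, "fingers": 1, "roll": 0},
  {"dx": 0.0008, "dy": 0.001, "dz": 0.03, "fingers": 1, "roll": 0},
  {"dx": 0.0008, "dy": 0.001, "dz": 0.055, "fingers": 1, "roll": 0},
  {"dx": 0.0008, "dy": 0.001, "dz": 0.063, "fingers": 1, "roll": 0},
  {"dx": 0.0008, "dy": 0.001, "dz": 0.07, "fingers": 1, "roll": 0},
  {"dx": 0.0008, "dy": 0.001, "dz": 0.075, "fingers": 1, "roll": 0},
  {"dx": 0.0008, "dy": 0.001, "dz": 0.08, "fingers": 1, "roll": 0},
  {"dx": 0.0008, "dy": 0.001, "dz": 0.08, "fingers": 1, "roll": 0},
])

```text
time: 41.32
tool_pos: [0.6119, 0.1675, 0.0687]
tcp_rot: [-2.118, -2.32, 0.0]
wrist_force: [-0.9, -0.8, -2.2]
width: 0.161
grip_force: 49.3
```

step_arm([
  {"dx": 0, "dy": 0, "dz": 0.006, "fingers": 1, "roll": 0},
  {"dx": 0, "dy": 0, "dz": 0.012, "fingers": 1, "roll": 0},
  {"dx": 0, "dy": 0, "dz": 0.018, "fingers": 1, "roll": 0},
  {"dx": 0, "dy": 0, "dz": 0.018, "fingers": 1, "roll": 0},
  {"dx": 0, "dy": 0, "dz": 0.018, "fingers": 1, "roll": 0},
])

```text
time: 41.95
tool_pos: [0.6119, 0.1675, 0.0506]
tcp_rot: [-2.118, -2.32, 0.0]
wrist_force: [0.2, -0.1, -1.2]
width: 0.159
grip_force: 49.4
```

Free of side load. I'll lower it the last few millimetres.

step_arm([
  {"dx": 0, "dy": 0, "dz": 0.003, "fingers": 1, "roll": 0},
  {"dx": 0, "dy": 0, "dz": 0.0055, "fingers": 1, "roll": 0},
  {"dx": 0, "dy": 0, "dz": 0.0055, "fingers": 1, "roll": 0},
  {"dx": 0, "dy": 0, "dz": 0.0055, "fingers": 1, "roll": 0},
])

```text
time: 42.45
tool_pos: [0.6121, 0.1677, 0.046]
tcp_rot: [2.118, 2.32, 0.001]
wrist_force: [-2.5, -0.1, 5.3]
width: 0.166
grip_force: 50.2
```

step_arm([
  {"dx": 0, "dy": 0, "dz": 0, "fingers": -1, "roll": 0},
  {"dx": 0, "dy": 0, "dz": 0, "fingers": -1, "roll": 0},
  {"dx": 0, "dy": 0, "dz": 0, "fingers": -1, "roll": 0},
  {"dx": 0, "dy": 0, "dz": 0, "fingers": -1, "roll": 0},
  {"dx": 0, "dy": 0, "dz": -0.03, "fingers": -1, "roll": 0},
  {"dx": 0, "dy": 0, "dz": -0.08, "fingers": -1, "roll": 0},
  {"dx": 0, "dy": 0, "dz": -0.12, "fingers": -1, "roll": 0},
  {"dx": 0, "dy": 0, "dz": -0.13, "fingers": -1, "roll": 0},
])

```text
time: 43.45
tool_pos: [0.6142, 0.1681, 0.1793]
tcp_rot: [2.116, 2.317, 0.009]
wrist_force: [0.1, -0.6, -0.3]
width: 1.001
grip_force: 0.0
```

step_arm([
  {"dx": 0.04, "dy": -0.035, "dz": -0.02, "fingers": -1, "roll": -5},
  {"dx": 0.08, "dy": -0.07, "dz": -0.02, "fingers": -1, "roll": -9.9},
  {"dx": 0.12, "dy": -0.1, "dz": -0.02, "fingers": -1, "roll": -9.9},
  {"dx": 0.133, "dy": -0.113, "dz": 0.02, "fingers": -1, "roll": -9.9},
  {"dx": 0.133, "dy": -0.113, "dz": 0.06, "fingers": -1, "roll": -9.9},
  {"dx": 0.133, "dy": -0.113, "dz": 0.07, "fingers": -1, "roll": -9.9},
  {"dx": 0.133, "dy": -0.113, "dz": 0.07, "fingers": -1, "roll": -9.9},
  {"dx": 0.133, "dy": -0.113, "dz": 0.07, "fingers": -1, "roll": -9.9},
])

```text
time: 44.45
tool_pos: [0.4888, 0.2901, 0.1069]
tcp_rot: [1.91, 2.493, 0.004]
wrist_force: [-0.3, -0.6, 0.2]
width: 1.004
grip_force: 0.0
```

Run:
```python
from h import *
for i in range(5): read_camera('scene')
snap('wrist','w20'); go(.487,.290,.1,15.1); board('w20','red',near=(.486,.29),rad=.07)
snap('scene','sc3'); snap('side','s4')
for t in('sc3','s4'):
    n,c,im,d=load(t); P=cloud(t); hsv=cv2.cvtColor(im,cv2.COLOR_BGR2HSV).astype(int)
    m=(abs(hsv[...,0]-110)<12)&(hsv[...,1]>110)&(hsv[...,2]>150)&(abs(P[...,0]-.61)<.035)&(abs(P[...,1]-.168)<.032)&(P[...,2]>.02)&(d>0); Q=P[m]
    if len(Q)>10: print(t,len(Q),np.percentile(Q[:,2],[5,50,95]).round(4))
go(.487,.290,.1,15.1)
```

```text
at [0.4879 0.2899 0.1062] close 15.09 tilt [ 0.001  0.001 -1.   ] q6 0.23 | dxyz [ 0.0003 -0.0009  0.0062] roll [np.float64(-0.01), np.float64(179.99)] t 44.75
red 5084 [485.6 289.7] [50.  65.8] xdir 15.1
 sink 462 [485.3 290.3] [15.  30.9] 15.5
sc3 32 [0.0383 0.0404 0.0426]
s4 20 [0.038  0.0404 0.0446]
at [0.4876 0.2898 0.1057] close 15.1 tilt [ 0.001  0.    -1.   ] q6 0.23 | dxyz [ 0.0003 -0.0005  0.0057] roll [np.float64(-0.0), np.float64(180.0)] t 44.85
```

step_arm([
  {"dx": 0, "dy": -0.0003, "dz": 0.04, "fingers": -1, "roll": 0},
  {"dx": 0, "dy": -0.0003, "dz": 0.075, "fingers": -1, "roll": 0},
  {"dx": 0, "dy": -0.0003, "dz": 0.083, "fingers": -1, "roll": 0},
  {"dx": 0, "dy": -0.0003, "dz": 0.083, "fingers": 0, "roll": 0},
  {"dx": 0, "dy": -0.0003, "dz": 0.083, "fingers": 1, "roll": 0},
  {"dx": 0, "dy": -0.0003, "dz": 0.083, "fingers": 1, "roll": 0},
  {"dx": 0, "dy": -0.0003, "dz": 0.083, "fingers": 1, "roll": 0},
  {"dx": 0, "dy": -0.0003, "dz": 0.083, "fingers": 1, "roll": 0},
], squeeze=50)

```text
time: 45.85
tool_pos: [0.4879, 0.2901, 0.0236]
tcp_rot: [1.91, 2.494, 0.003]
wrist_force: [-0.4, -0.6, 5.5]
width: 0.165
grip_force: 49.3
```

step_arm([
  {"dx": 0, "dy": 0, "dz": 0, "fingers": 1, "roll": 0},
  {"dx": 0, "dy": 0, "dz": 0, "fingers": 1, "roll": 0},
])

```text
time: 46.1
tool_pos: [0.4879, 0.2901, 0.0236]
tcp_rot: [1.91, 2.494, 0.003]
wrist_force: [-1.3, -0.1, 5.6]
width: 0.167
grip_force: 49.3
```

step_arm([
  {"dx": 0, "dy": 0, "dz": -0.05, "fingers": 1, "roll": 0},
  {"dx": 0, "dy": 0, "dz": -0.11, "fingers": 1, "roll": 0},
  {"dx": -0.04, "dy": 0.025, "dz": -0.127, "fingers": 1, "roll": 4},
  {"dx": -0.08, "dy": 0.05, "dz": -0.127, "fingers": 1, "roll": 9.9},
  {"dx": -0.12, "dy": 0.07, "dz": -0.127, "fingers": 1, "roll": 9.9},
  {"dx": -0.1505, "dy": 0.088, "dz": -0.127, "fingers": 1, "roll": 9.9},
  {"dx": -0.1505, "dy": 0.088, "dz": -0.127, "fingers": 1, "roll": 9.9},
  {"dx": -0.1505, "dy": 0.088, "dz": -0.127, "fingers": 1, "roll": 9.9},
])

```text
time: 47.1
tool_pos: [0.6104, 0.1673, 0.1485]
tcp_rot: [-2.118, -2.319, 0.002]
wrist_force: [0.3, -0.5, -1.0]
width: 0.164
grip_force: 49.4
```

Run:
```python
from h import *
for i in range(6): read_camera('scene')
c,im,d=snap('wrist','w21'); go(.6119,.1675,.15,5.2); s=read_state(); board('w21','red',zt=s['tool_pos'][2]-.0066,near=s['tool_pos'][:2],rad=.055)
```

```text
at [0.6108 0.1679 0.1494] close 5.27 tilt [ 0.  0. -1.] q6 0.14 | dxyz [-0.0005  0.0011 -0.0006] roll [np.float64(0.07), np.float64(-179.93)] t 47.45
red 6256 [609.7 168.1] [49.9 66.3] xdir 5.3
 sink 687 [609.8 168.4] [32.2 32.7] 50.9
```

step_arm([
  {"dx": -0.0011, "dy": 0.0012, "dz": 0.0, "fingers": 1, "roll": 0},
  {"dx": -0.0011, "dy": 0.0012, "dz": 0.03, "fingers": 1, "roll": 0},
  {"dx": -0.0011, "dy": 0.0012, "dz": 0.055, "fingers": 1, "roll": 0},
  {"dx": -0.0011, "dy": 0.0012, "dz": 0.063, "fingers": 1, "roll": 0},
  {"dx": -0.0011, "dy": 0.0012, "dz": 0.07, "fingers": 1, "roll": 0},
  {"dx": -0.0011, "dy": 0.0012, "dz": 0.077, "fingers": 1, "roll": 0},
  {"dx": -0.0011, "dy": 0.0012, "dz": 0.082, "fingers": 1, "roll": 0},
  {"dx": -0.0011, "dy": 0.0012, "dz": 0.082, "fingers": 1, "roll": 0},
])

```text
time: 48.45
tool_pos: [0.6122, 0.1666, 0.0671]
tcp_rot: [-2.118, -2.319, 0.0]
wrist_force: [-1.1, 1.3, -2.4]
width: 0.167
grip_force: 49.3
```

step_arm([
  {"dx": 0, "dy": 0, "dz": 0.003, "fingers": 1, "roll": 0},
  {"dx": 0, "dy": 0, "dz": 0.0045, "fingers": 1, "roll": 0},
  {"dx": 0, "dy": 0, "dz": 0.0045, "fingers": 1, "roll": 0},
  {"dx": 0, "dy": 0, "dz": 0.0045, "fingers": 1, "roll": 0},
])

```text
time: 48.95
tool_pos: [0.6122, 0.1667, 0.0635]
tcp_rot: [-2.118, -2.32, 0.0]
wrist_force: [-4.5, 1.7, 5.3]
width: 0.167
grip_force: 50.2
```

Seated at the expected height. I'll release, retreat and check.

step_arm([
  {"dx": 0, "dy": 0, "dz": 0, "fingers": -1, "roll": 0},
  {"dx": 0, "dy": 0, "dz": 0, "fingers": -1, "roll": 0},
  {"dx": 0, "dy": 0, "dz": 0, "fingers": -1, "roll": 0},
  {"dx": 0, "dy": 0, "dz": 0, "fingers": -1, "roll": 0},
  {"dx": 0, "dy": 0, "dz": -0.03, "fingers": -1, "roll": 0},
  {"dx": 0, "dy": 0, "dz": -0.08, "fingers": -1, "roll": 0},
  {"dx": 0.02, "dy": -0.03, "dz": -0.14, "fingers": -1, "roll": 0},
  {"dx": 0.04, "dy": -0.06, "dz": -0.2, "fingers": -1, "roll": 0},
])

```text
time: 49.95
tool_pos: [0.5554, 0.197, 0.2514]
tcp_rot: [2.119, 2.319, 0.0]
wrist_force: [1.4, -0.9, 0.5]
width: 0.998
grip_force: 0.0
```

Run:
```python
from h import *
for i in range(6): read_camera('scene')
snap('wrist','w22'); board('w22','red',zt=.057,near=(.61,.168))
P=cloud('w22'); n,c,im,d=load('w22'); hsv=cv2.cvtColor(im,cv2.COLOR_BGR2HSV).astype(int); H,S,V=hsv[...,0],hsv[...,1],hsv[...,2]
m=((H<8)|(H>172))&(S>110)&(np.hypot(P[...,0]-.61,P[...,1]-.168)<.05)&(abs(P[...,2]-.057)<.012); Q=P[m]
A=np.c_[Q[:,:2]-Q[:,:2].mean(0),np.ones(len(Q))]; k=np.linalg.lstsq(A,Q[:,2],rcond=None)[0]; print('red plane: slope deg',np.degrees(k[:2]),'z',k[2])
v,u=np.mgrid[:480,:640]
for nm,ctr in (('L',(.605,.2298)),('R',(.616,.1052))):
    m=(S>110)&(V>60)&(abs(H-13)<9)&(np.hypot(P[...,0]-ctr[0],P[...,1]-ctr[1])<.03)&(abs(P[...,2]-.075)<.01)
    if m.sum()>5: print(nm,m.sum(),cv2.minAreaRect((toplane('w22',u[m],v[m],.075)[:,:2]*1000).astype(np.float32)))
m=(S>110)&(V>60)&(abs(H-28)<6)&(np.hypot(P[...,0]-.591,P[...,1]-.3465)<.04)&(d>0)
if m.sum()>5: print('driver top z',m.sum(),np.percentile(P[m][:,2],[50,90,99]),np.median(P[m],0))
m=(np.hypot(P[...,0]-.669,P[...,1]-.281)<.06)&(P[...,2]<.012)&(P[...,2]>.002)&(S<60)&(V>140)&(d>0); Q=P[m]
if m.sum()>50: print('panel z',m.sum(),np.percentile(Q[:,2],[5,50,95]))
go(0,0,0)
```

```text
red 2373 [611.3 166.8] [50.6 65.8] xdir 4.6
 sink 329 [610.7 167.4] [14.9 30.2] 7.4
red plane: slope deg [ 0.04582803 -0.16653996] z 0.05713881115942112
L 206 ((614.764892578125, 229.20913696289062), (23.8847599029541, 8.7830810546875), 6.381688117980957)
R 183 ((606.6216430664062, 104.95811462402344), (24.18842887878418, 10.282434463500977), 9.152466773986816)
driver top z 499 [0.0755742  0.07669273 0.07747874] [0.59080199 0.34407623 0.0755742 ]
panel z 3395 [0.0026475  0.00402433 0.0054182 ]
at [0.5552 0.1964 0.2478] close 5.19 tilt [-0.003 -0.001 -1.   ] q6 0.21 | dxyz [-0.1452 -0.5699  0.2497] roll [] t 50.3
```

All checks are good: the red board is level at 57 mm, the latches are along the rails, the driver is standing and the panel is flat.

```bash
python3 -c "
from workcell import finish_job; print(finish_job())"
```

```text
the job is handed in; nothing more can be done
None
```

The job is handed in: both latches are turned free, the driver is upright in its stand, and the panel lies flat beside the frame. The green, blue and red boards are seated in that order and level; I never touched the compass or the weight.

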